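Lock the pinion of the camera mast's crank drive

TASK

Turn the crank of the drive until the flat on its shaft faces straight up. Then take the larger T-handle hex key out of the rack, put it down through the long slot in the drive's cover, feel along the pinion's hub for the hidden set screw until the key drops right into its hex socket, and turn the screw clockwise until it stops. Leave the key standing in the screw and the shaft as you set it, and do not disturb the smaller key or the little camera.

Things in the scene. Friction and masses are not known exactly. Their poses are not given: they have to be found in the camera images.
- drive: Hand-crank drive bolted to the bench: aluminium base 120 x 180 x 10 mm, two upright bearing plates 80 x 10 mm at y = -75 and 75 mm, and across them a cover 80 x 160 x 6 mm, its top 116 mm above the bench; front and back are open. Origin: centre of the base's underside; x across the shaft, y along it towards the crank, z up. A pinion with a long hub sits on the shaft under the cover.
- slot (a point): Middle of the cover's one slot, on the cover's top (drive x = 0, y = 0, 116 mm up). The slot is 16 mm wide (x -8 to 8 mm) and 50 mm long (y -25 to 25 mm).
- hub_top (a point): Point of the drive below the slot's middle at the height of the hub's flat milled top, 83 mm above the bench; that top lies under the whole slot. The set screw stands upright in it at drive x = 0, anywhere from y = -14 to 14 mm (not told). Its hole is 16 mm wide; 2 mm down is the screw's face with a 2.2 mm deep countersink, then a hex socket 10.6 mm across flats, 8 mm deep.
- shaft_stub (a point): On the axis of the 20 mm steel shaft (drive x = 0, 62 mm up, y = -100 mm), in the middle of the bare stub beyond the bearing plate, where the 13 mm wide flat that runs along the whole shaft can be seen.
- shaft (a joint): Angle of shaft and crank, rad. 0: the flat faces straight up and the crank arm stands straight up, on the flat's side. Positive: the crank leans towards the drive's +x; it starts between 0.5 and 1.3. Range -1.6 to 1.6, drag 0.15 N m; it stays where it is left.
- crank_grip (a point): Middle of the black crank grip: round, 16 mm thick, 44 mm long, along the drive's y at y = 124 mm, 50 mm from the shaft's axis (112 mm up, over the axis, with the crank upright). Free all round but for the crank arm at its inner end.
- setscrew (a joint): Angle of the set screw, rad, growing clockwise seen from above. Starts between 0 and 0.4, stops hard at 1.1 (tight); drag 0.06 N m. At 0 one pair of socket flats faces along the drive's y. A key not turned to suit the hexagon stops with its tip 79 mm above the bench; seated, its tip is at 71 mm.
- key10: Larger T-handle hex key, steel and black plastic, about 0.11 kg, upright in an end place of the rack. Origin: centre of its tip; z up the blade, y along the handle bar. Blade 10 mm across flats, one pair of flats facing along y, z 0 to 100 mm; round neck 18 mm thick, z 100 to 112, resting on the rack's plate; bar 90 mm long (y), 14 mm thick (x), z 112 to 136.
- rack: Fixed grey rack, plate 190 (x) x 60 mm, its top 115 mm above the bench, with three 14 mm holes at x = -62, 0 and 62 mm (the middle one empty). Origin: at bench height below the plate's middle. To leave it a key is lifted 100 mm straight up.
- key8: Smaller T-handle key of the same form, blade 8 mm, handle bar 64 x 12 x 18 mm, in the rack's other end place. Origin: centre of its tip. It stays there.
- camera: Little camera on a black bracket, 40 x 44 mm and 48 mm tall, loose on the bench on the robot's side of the drive and the rack. Origin: centre of its underside.
Not all that is in view belongs to the job. Leave any pink look-alike of the key10 alone.

How it is judged:
On the way, in this order (a step that is already met when the one before it is completed fails the run):
1. the shaft's flat faces straight up, within 0.12 rad (value of joint shaft between -0.12 and 0.12 rad), for 0.2 s.
2. the larger key has dropped into the set screw's socket, its tip lower than 75 mm above the bench and within 5 mm of the slot's middle line (z of key10 in the frame of drive between 0.066 and 0.075 m and x of key10 in the frame of drive between -0.005 and 0.005 m and y of key10 in the frame of drive between -0.02 and 0.02 m and angle between key10's own z axis and vertical below 0.25 rad), for 0.1 s.
3. the set screw is turned clockwise to its stop (angle over 0.95 rad) (value of joint setscrew above 0.95 rad), for 0.1 s.
At the end, for the whole second after the job is handed in: The shaft's flat still faces straight up (within 0.12 rad), the set screw is tight at its stop (over 0.95 rad), and the larger key stands at rest in its socket: tip 66 to 75 mm above the bench, within 5 mm of the slot's middle line and 20 mm of its middle, leaning less than 0.25 rad (all of step 1 and all of step 2 and value of joint setscrew above 0.95 rad and linear speed of key10 below 0.02 m/s); the robot touches nothing.
It fails at once if the smaller key is moved more than 20 mm (distance of key8 from where it was at the start of the episode above 0.02 m).
It fails at once if the little camera is moved more than 20 mm (distance of camera from where it was at the start of the episode above 0.02 m).
It also fails if it takes over 67 s, if anything falls off the work surface, if the arm or the gripper's body presses on something with over 40 N, if the wrist force passes 120 N, or if a joint passes its speed limit or range.

ROBOT

A 6-joint arm with a two-finger parallel gripper is mounted at the origin on the work surface. World frame = base frame: x ahead of the robot, y to its left, z up, the work surface at z = 0. Lengths are in m, angles in rad, forces in N, time in s.
With the tool pointing down it reaches from about 0.35 to 0.775 m from the base axis. Payload 7.3 kg.
Tool frame: the origin (TCP) lies at the very end of the fingers, on their centre line; the grasp point (between the pads) lies 19 mm behind it (robot.hold_point_z is the distance from the TCP to the grasp point, in m); z points along the fingers, y is the direction in which the jaws open and shut (so a half turn about z gives the same grasp; the last joint's range is limited). The gripper opens to 92 mm and grips with 3 to 60 N. Pads are 19 mm wide; open, the fingers measure 130 mm over their backs; the gripper's body (75 mm by 190 mm) begins 47 mm behind the grasp point.
Start: joints at [1.084, 0.342, 1.524, -0, 1.275, -0.146], TCP at [0.175, 0.495, 0.196] pointing down, gripper open.
Joint ranges: [-2.53, 2.53], [-0.77, 2.02], [0.04, 2.7], [-1, 4.14], [0.28, 2.66], [-3.11, 3.11]. Speed limits (rad/s): [2.57, 2.57, 3.14, 3.14, 3.14, 3.14].

INTERFACE

Orientations are given as [roll, pitch, yaw] about the fixed x, y, z axes, in that order (R = Rz(yaw) Ry(pitch) Rx(roll)).
In Python, from cell import monitor, viewer, robot gives the robot as it stands.
- The arm moves only by the tool move_arm, never from a script. Its argument "deltas" is a list of rows, each an object of numbers: "x", "y", "z": the shift along the tool's x, y, z in m; "wx", "wy", "wz": the turn, a rotation vector about the tool's x, y, z in degrees; "hand": the opening, from 0 (shut) to 1 (fully open). In form: [{"x": .., "y": .., "z": .., "wx": .., "wy": .., "wz": .., "hand": ..}, ...]. A call has 1 to 8 rows; each row is the pose to reach, as a shift and turn from the pose commanded when the call began, along the tool's axes at that moment; what a row does not reach only later rows make up. A row lasts 1/8 s, in which the tool goes at most 62.5 mm and 10.7 degrees, less where a joint would pass 70% of its speed; a pose out of reach is approached as far as the arm can. A call with a gripper value outside its range is refused whole. The fingers move at their own pace and stop on an object; "grip_force" is the grip in N (left out, the last holds). Time passes only in rows, so rows that repeat a pose let the fingers close. It gives the time, the measured TCP pose, the force and the opening at its end, in the units of the state.
- monitor.observe(): the state, without advancing time (a new reading comes with each control period).
- viewer.read_camera(name): name is "side" or "top" or "wrist"; returns the picture (480x640x3 uint8, red, green, blue); there is no depth.
- viewer.camera_params(name): a dict with "camera_matrix" (3x3 intrinsics, pixels), "R" (3x3) and "t" (3): a world point X has camera coordinates R X + t. Camera axes: x right, y down, z forward; pixel columns grow to the right and rows downward; lengths in m; the calibration is good to about 2 mm. A picture is of the moment at which its call begins: read the wrist's pose just before it. camera_params takes no time and is no camera call; for the wrist camera it gives the pose at the moment of the call.
- robot.hand_in(): hands the job in, once; it reports no verdict.
The state is a dict: "time": time; "qpos": joint angles; "qvel": joint speeds; "joint_efforts": joint torques, N m; "tool_pos": TCP position; "tool_rot": TCP orientation; "contact_force": force on the tool from outside, world axes, zero at the start; "torque": the same for the moment, N m; "opening": finger opening in m.
Only numpy, scipy, OpenCV 4.12 (cv2) and the standard library are available. Lean on these libraries where they do the work, as an engineer would, in place of code of your own. Each camera call takes 0.05 s, during which the arm holds its last target. There are 200 camera calls.

## Working session

There is one attempt and no reset: what is moved stays moved. The work goes in short steps, Python scripts to look and compute and a tool call to move; the robot and the scene stay as the last step left them, time stands still between calls to the robot, and variables do not carry over. Pictures are saved under pics/ and viewed, about 8 in all and at most 12, crops included, and the job is handed in when it is done.

Besides the shell and the picture viewer there is one more tool, called after "Call:" by a JSON object that holds its "api" and its "payload". move_arm: Moves the arm, as the interface text tells. Its arguments: {"type":"object","properties":{"deltas":{"type":"array","items":{"type":"object","properties":{"x":{"type":"number"},"y":{"type":"number"},"z":{"type":"number"},"wx":{"type":"number"},"wy":{"type":"number"},"wz":{"type":"number"},"hand":{"type":"number"}}}},"grip_force":{"type":"number"}},"required":["deltas"]}

```bash
mkdir -p pics; cat > h.py <<'E'
import numpy as np,cv2
from cell import monitor,viewer,robot
def shot(n,f):
    im=viewer.read_camera(n); cv2.imwrite('pics/'+f,im[:,:,::-1]); return im
def ray(n,uv,P=None):
    P=P or viewer.camera_params(n); K,R,t=[np.array(P[k]) for k in('camera_matrix','R','t')]
    d=R.T@np.linalg.inv(K)@np.array([uv[0],uv[1],1.]); return -R.T@t,d/np.linalg.norm(d)
def onz(n,uv,z):
    c,d=ray(n,uv); return c+d*(z-c[2])/d[2]
def tri(n1,a,n2,b):
    c1,d1=ray(n1,a);c2,d2=ray(n2,b)
    s=np.linalg.lstsq(np.c_[d1,-d2],c2-c1,rcond=None)[0]
    p,q=c1+s[0]*d1,c2+s[1]*d2; return (p+q)/2,np.linalg.norm(p-q)
def proj(n,X):
    P=viewer.camera_params(n); K,R,t=[np.array(P[k]) for k in('camera_matrix','R','t')]
    p=K@(R@np.array(X)+t); return p[:2]/p[2]
E
python3 - <<'E'
from h import *
a=shot('top','t0.png');b=shot('side','s0.png');shot('wrist','w0.png')
s=monitor.observe();print(s)
for n in('top','side','wrist'):
    c,d=ray(n,(320,240));print(n,c.round(3),d.round(3))
E
```

```text
{'time': 0.15, 'qpos': array([ 1.08401352e+00,  3.42563361e-01,  1.52479644e+00, -7.59173880e-06,
        1.27541806e+00, -1.46020299e-01]), 'qvel': array([-0.00229638, -0.00339814, -0.00207079, -0.00078566, -0.00183246,
       -0.00059643]), 'joint_efforts': array([ 1.36405979e-03, -4.31471586e+01, -2.44351333e+01,  7.16281263e-02,
        5.37746691e-02, -9.00195869e-05]), 'tool_pos': array([0.17528555, 0.49450572, 0.19580469]), 'tool_rot': array([-3.14041900e+00, -1.65266707e-04,  2.80083226e+00]), 'contact_force': array([ 0.29756579, -0.15023957,  0.79349213]), 'torque': array([ 0.03641938,  0.02124442, -0.01556611]), 'opening': 0.09194569026863554}
top [0.377 0.021 1.171] [ 0.111  0.018 -0.994]
side [ 0.159 -0.346  0.736] [ 0.401  0.48  -0.781]
wrist [0.096 0.522 0.385] [ 0.299 -0.091 -0.95 ]
```

View pics/t0.png

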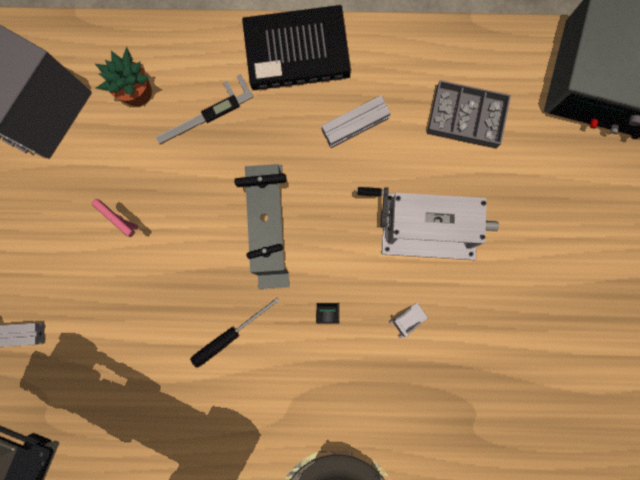

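View pics/s0.png

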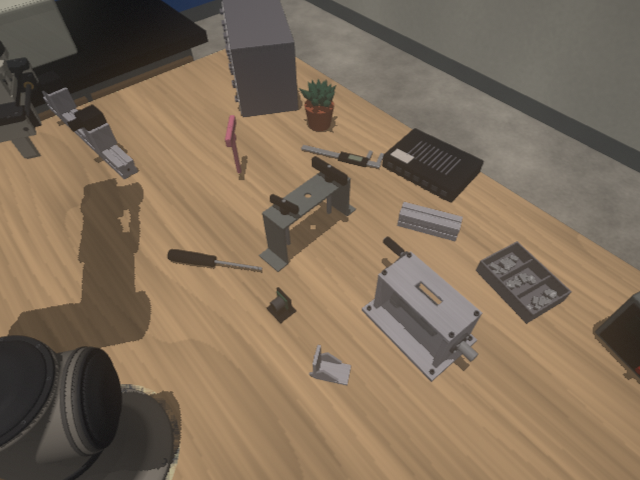

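Top view: the rack is at (265,225). The key candidates are the black bar at (261,180), about 50 px long, the black bar at (265,251), about 35 px, and a pink one at (113,218). The longer black bar in the far end place fits key10. The drive cover is at (438,218) with its slot at (440,218), the crank grip is at (370,191), and the little camera is at (328,313). Next is one enlarged crop to confirm and measure.

```bash
python3 - <<'E'
from h import *
im=cv2.imread('pics/t0.png')
A=cv2.resize(im[158:268,350:510],None,fx=4,fy=4,interpolation=2)[:, :]
B=cv2.resize(im[158:298,222:302],None,fx=4,fy=4,interpolation=2)
B=cv2.rotate(B,cv2.ROTATE_90_COUNTERCLOCKWISE)[:, :]
cv2.imwrite('pics/c1.png',np.vstack([A[:, :640][:300],B[:300,:560] if 0 else cv2.copyMakeBorder(B[:300],0,0,0,80,0)]))
g=cv2.cvtColor(im,cv2.COLOR_BGR2GRAY);hsv=cv2.cvtColor(im,cv2.COLOR_BGR2HSV)
def blobs(n,m,x0,y0,x1,y1,mn=20):
    q=np.zeros_like(m);q[y0:y1,x0:x1]=m[y0:y1,x0:x1]
    for c in cv2.findContours(q,0,2)[0]:
        if cv2.contourArea(c)>mn: print(n,cv2.contourArea(c),[np.round(v,1) for v in cv2.minAreaRect(c)])
dark=(g<50).astype('uint8')*255
blobs('bars',dark,222,158,302,298);blobs('drive dark',dark,350,158,510,268,8)
blobs('cam',dark,310,295,345,330)
light=((hsv[...,1]<45)&(g>120)).astype('uint8')*255
blobs('drive light',light,350,158,510,268)
grey=(hsv[...,1]<60).astype('uint8')*255
blobs('rack',grey,222,158,302,298)
E
```

```text
bars 187.5 [array([264.8, 251.7]), array([ 9.4, 36.1]), np.float64(77.0)]
bars 394.5 [array([260.2, 181.1]), array([12.5, 50.2]), np.float64(81.7)]
drive dark 19.5 [array([390.2, 219. ]), array([ 3.1, 22.2]), np.float64(4.1)]
drive dark 145.0 [array([369. , 191.5]), array([ 7., 22.]), np.float64(90.0)]
cam 194.0 [array([327.5, 312.5]), array([21., 19.]), np.float64(0.0)]
drive light 5327.5 [array([440. , 226.2]), array([113.9,  61.5]), np.float64(3.4)]
rack 3992.5 [array([261.8, 226.6]), array([122.8,  48.2]), np.float64(87.8)]
```

View pics/c1.png

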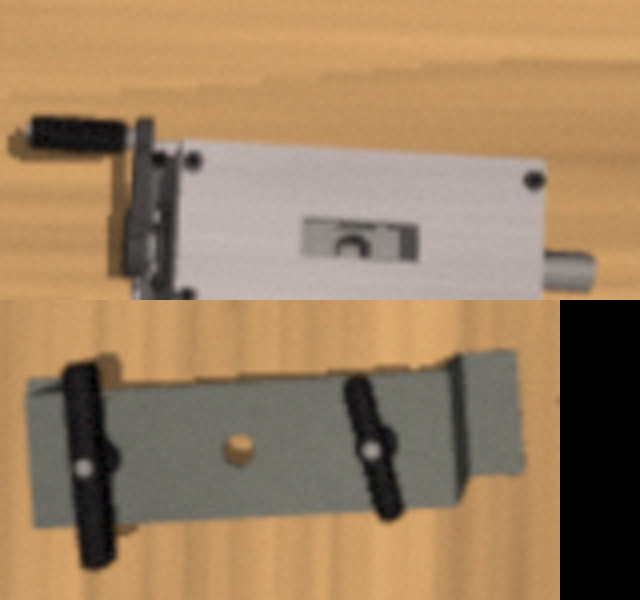

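The crop confirms it: the far black bar (about 50 px, pixel 260,181) is the larger key, and the near one (about 36 px) is the smaller. The slot centre is at about (440,218), the stub is on the right, and the crank grip is on the left.

```bash
python3 - <<'E'
from h import *
from scipy.optimize import brentq
im=cv2.imread('pics/t0.png')
k=onz('top',(260.2,181.1),.151);k8=onz('top',(264.8,251.7),.145);h=onz('top',(222+(1)*0+ (300-0)*0+43,158+ (238)/4),.115)
print('key10',k,'key8',k8,'dist',np.hypot(*(k-k8)[:2]),'hole',h)
th=np.radians(81.7)
for uvs in [((235.5,182.5),(285.5,179))]:
    a,b=[onz('top',u,.151) for u in uvs];print('bar ends',a,b,np.linalg.norm(a-b),np.degrees(np.arctan2(*(a-b)[1::-1])))
s=onz('top',(440,218),.116);l=onz('top',(394.7,193.2),.116);r=onz('top',(486.2,198),.116)
print('slot',s,'cover edge',l,r,np.linalg.norm(l-r))
y=(l-r)/np.linalg.norm(l-r);x=np.array([y[1],-y[0],0]);print('drive yaw',np.degrees(np.arctan2(x[1],x[0])))
o=s.copy();o[2]=0;print('slot-edge',(l-s)@x,(l-s)@y)
g=lambda t:o+x*.05*np.sin(t)+y*.124+np.array([0,0,.062+.05*np.cos(t)])
for t in np.arange(.4,1.4,.15):print(round(t,2),g(t).round(4),proj('top',g(t)).round(1),proj('side',g(t)).round(1))
E
```

```text
key10 [0.59065267 0.14531646 0.151     ] key8 [0.46959227 0.13391509 0.145     ] dist 0.12159609585071161 hole [0.5329351  0.13891281 0.115     ]
bar ends [0.58736297 0.18777742 0.151     ] [0.59518425 0.10189714 0.151     ] 0.08623569777572297 95.2036797780662
slot [ 0.53830213 -0.16897161  0.116     ] cover edge [ 0.58093358 -0.08922033  0.116     ] [ 0.57558139 -0.25002608  0.116     ] 0.16089479274000726
drive yaw -1.9063060673760004
slot-edge 0.03995491755989163 0.0811252782805086
0.4 [ 0.5619 -0.0457  0.1081] [369.6 204.1] [383.9 244.9]
0.55 [ 0.5685 -0.0459  0.1046] [369.6 200.8] [386.3 244.2]
0.7 [ 0.5746 -0.0461  0.1002] [369.6 197.8] [388.4 244.1]
0.85 [ 0.58   -0.0463  0.095 ] [369.6 195.4] [390.2 244.4]
1.0 [ 0.5845 -0.0464  0.089 ] [369.5 193.6] [391.5 245.2]
1.15 [ 0.588  -0.0466  0.0824] [369.3 192.4] [392.4 246.4]
1.3 [ 0.5906 -0.0466  0.0754] [369.2 191.7] [392.9 247.9]
```

```bash
cat >> h.py <<'E'
from scipy.spatial.transform import Rotation as Ro
CMD=None
def goto(p,yaw,base=None):
    """tool-axis shift and wz (deg) from measured (or given) pose to world TCP p with tool down at yaw(deg)"""
    s=monitor.observe(); p0,r0=(s['tool_pos'],s['tool_rot']) if base is None else base
    R0=Ro.from_euler('xyz',r0);R1=Ro.from_euler('xyz',[np.pi,0,np.radians(yaw)])
    print('shift mm',(R0.inv().apply(np.array(p)-p0)*1000).round(1),'rot deg',np.degrees((R0.inv()*R1).as_rotvec()).round(1))
E
python3 -c "
from h import *
goto([.584,-.046,.25],88.1)"
```

```text
shift mm [-565.8 -372.9  -53.9] rot deg [-0.1  0.  72.4]
```

Call:
{"api": "move_arm", "payload": {"deltas": [{"z": -0.054, "hand": 1}, {"x": -0.566, "y": -0.373, "z": -0.054, "wz": 72.4, "hand": 0.5}, {"x": -0.566, "y": -0.373, "z": -0.054, "wz": 72.4}, {"x": -0.566, "y": -0.373, "z": -0.054, "wz": 72.4}, {"x": -0.566, "y": -0.373, "z": -0.054, "wz": 72.4}, {"x": -0.566, "y": -0.373, "z": -0.054, "wz": 72.4}, {"x": -0.566, "y": -0.373, "z": -0.054, "wz": 72.4}, {"x": -0.566, "y": -0.373, "z": -0.054, "wz": 72.4}]}}

```text
schema error: expected keys x, y, z, wx, wy, wz, hand
```

Call:
{"api": "move_arm", "payload": {"deltas": [{}]}}

```text
schema error: expected keys x, y, z, wx, wy, wz, hand
```

```bash
python3 -c "
from h import *
s=monitor.observe();print(s['time'],s['tool_pos'],s['tool_rot'],s['opening'],s['qpos'].round(2))
goto([.584,-.046,.25],88.1)"
```

```text
0.15 [0.17528555 0.49450572 0.19580469] [-3.14041900e+00 -1.65266707e-04  2.80083226e+00] 0.09194569026863554 [ 1.08  0.34  1.52 -0.    1.28 -0.15]
shift mm [-565.8 -372.9  -53.9] rot deg [-0.1  0.  72.4]
```

All keys are required in each row.

Call:
{"api": "move_arm", "payload": {"deltas": [{"x": 0, "y": 0, "z": -0.054, "wx": 0, "wy": 0, "wz": 0, "hand": 1}, {"x": -0.566, "y": -0.373, "z": -0.054, "wx": 0, "wy": 0, "wz": 72.4, "hand": 0.5}, {"x": -0.566, "y": -0.373, "z": -0.054, "wx": 0, "wy": 0, "wz": 72.4, "hand": 0.5}, {"x": -0.566, "y": -0.373, "z": -0.054, "wx": 0, "wy": 0, "wz": 72.4, "hand": 0.5}, {"x": -0.566, "y": -0.373, "z": -0.054, "wx": 0, "wy": 0, "wz": 72.4, "hand": 0.5}, {"x": -0.566, "y": -0.373, "z": -0.054, "wx": 0, "wy": 0, "wz": 72.4, "hand": 0.5}, {"x": -0.566, "y": -0.373, "z": -0.054, "wx": 0, "wy": 0, "wz": 72.4, "hand": 0.5}, {"x": -0.566, "y": -0.373, "z": -0.054, "wx": 0, "wy": 0, "wz": 72.4, "hand": 0.5}]}}

```text
time: 1.15
tool_pos: [0.4401, 0.144, 0.2503]
tool_rot: [3.141, -0.0, 1.532]
contact_force: [0.8, 0.7, 0.5]
opening: 0.0459
```

```bash
python3 -c "
from h import *
s=monitor.observe();print(s['time'],s['tool_pos'],s['tool_rot'],s['opening'],s['qpos'].round(2))
goto([.584,-.046,.25],88.1)"
```

```text
1.15 [0.4401229  0.14399918 0.2503097 ] [ 3.14147918e+00 -2.75287612e-04  1.53192756e+00] 0.045884556078460544 [0.15 0.19 1.59 0.   1.37 0.19]
shift mm [-184.3  151.2    0.3] rot deg [ 0.  -0.  -0.3]
```

Call:
{"api": "move_arm", "payload": {"deltas": [{"x": -0.184, "y": 0.151, "z": 0, "wx": 0, "wy": 0, "wz": 0, "hand": 0.5}, {"x": -0.184, "y": 0.151, "z": 0, "wx": 0, "wy": 0, "wz": 0, "hand": 0.5}, {"x": -0.184, "y": 0.151, "z": 0, "wx": 0, "wy": 0, "wz": 0, "hand": 0.5}, {"x": -0.184, "y": 0.151, "z": 0, "wx": 0, "wy": 0, "wz": 0, "hand": 0.5}, {"x": -0.184, "y": 0.151, "z": 0, "wx": 0, "wy": 0, "wz": 0, "hand": 0.5}]}}

```text
time: 1.78
tool_pos: [0.5851, -0.0462, 0.2487]
tool_rot: [-3.14, 0.0, 1.533]
contact_force: [-0.3, 0.9, -0.3]
opening: 0.046
```

```bash
python3 -c "
from h import *
s=monitor.observe();print(s['time'],s['tool_pos'],s['tool_rot'],s['opening'])
im=shot('wrist','w1.png')
goto([.584,-.046,.25],88.1)
c,d=ray('wrist',(320,240));print(c,d)
o=np.array([.5383,-.169,0]);a=np.radians(-1.9);x=np.array([np.cos(a),np.sin(a),0]);y=np.array([-x[1],x[0],0])
g=lambda t:o+x*.05*np.sin(t)+y*.124+np.array([0,0,.062+.05*np.cos(t)])
for t in np.arange(.85,1.4,.1):print(round(t,2),proj('wrist',g(t)).round(1))
print('slot',proj('wrist',o+[0,0,.116]))
"
```

```text
1.775 [ 0.58506979 -0.0462214   0.24868436] [-3.13996382e+00  1.71783528e-04  1.53304358e+00] 0.04604978572339194
shift mm [-1.7 -0.  -0.9] rot deg [-0.1 -0.  -0.2]
[0.58758102 0.03922126 0.43787008] [ 0.00234957 -0.31194893 -0.95009597]
0.85 [308.9 209.8]
0.95 [312.6 208.7]
1.05 [315.8 207.5]
1.15 [318.4 206.2]
1.25 [320.4 205. ]
1.35 [321.8 203.7]
slot [267.00371833 351.99508236]
```

View pics/w1.png

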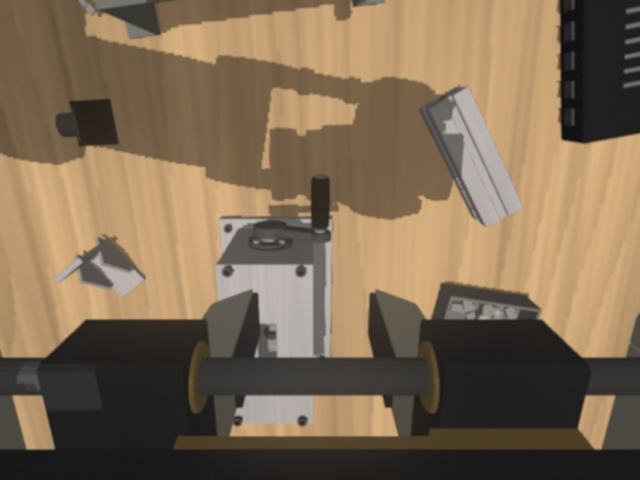

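Grip seen at (320,203) in the wrist view, which gives an angle of about 1.27 rad; this agrees with the top view. The grip centre is near (0.590, -0.0455, 0.077). Going down to it now.

```bash
python3 -c "
from h import *
goto([.590,-.0445,.060],88.1)"
```

```text
shift mm [-1.00e-01  6.30e+00  1.89e+02] rot deg [-0.1 -0.  -0.2]
```

Call:
{"api": "move_arm", "payload": {"deltas": [{"x": 0, "y": 0.006, "z": 0.06, "wx": 0, "wy": 0, "wz": 0, "hand": 0.5}, {"x": 0, "y": 0.006, "z": 0.12, "wx": 0, "wy": 0, "wz": 0, "hand": 0.5}, {"x": 0, "y": 0.006, "z": 0.16, "wx": 0, "wy": 0, "wz": 0, "hand": 0.5}, {"x": 0, "y": 0.006, "z": 0.189, "wx": 0, "wy": 0, "wz": 0, "hand": 0.5}, {"x": 0, "y": 0.006, "z": 0.189, "wx": 0, "wy": 0, "wz": 0, "hand": 0.5}, {"x": 0, "y": 0.006, "z": 0.189, "wx": 0, "wy": 0, "wz": 0, "hand": 0.1}, {"x": 0, "y": 0.006, "z": 0.189, "wx": 0, "wy": 0, "wz": 0, "hand": 0.1}, {"x": 0, "y": 0.006, "z": 0.189, "wx": 0, "wy": 0, "wz": 0, "hand": 0.1}], "grip_force": 6}}

```text
time: 2.82
tool_pos: [0.5906, -0.0434, 0.0625]
tool_rot: [3.14, 0.0, 1.537]
contact_force: [-0.1, -0.6, 0.2]
opening: 0.0205
```

Call:
{"api": "move_arm", "payload": {"deltas": [{"x": 0, "y": 0, "z": 0, "wx": 0, "wy": 0, "wz": 0, "hand": 0.1}]}}

```text
time: 2.95
tool_pos: [0.5903, -0.0434, 0.0619]
tool_rot: [3.141, 0.0, 1.537]
contact_force: [0.3, 0.7, 0.2]
opening: 0.0116
```

```bash
python3 -c "
from h import *
im=shot('wrist','w2.png');b=shot('side','s2.png')
print(monitor.observe()['opening'],monitor.observe()['contact_force'])
A=cv2.resize(im[140:340,200:440],(480,400));B=cv2.resize(b[190:340,340:500],(320,300));B=cv2.copyMakeBorder(B,0,100,0,0,0)
cv2.imwrite('pics/c2.png',np.hstack([A,B])[:,:,::-1])
"
```

```text
0.009557694130252897 [-0.73949302 -0.83436792  0.17168399]
```

View pics/c2.png

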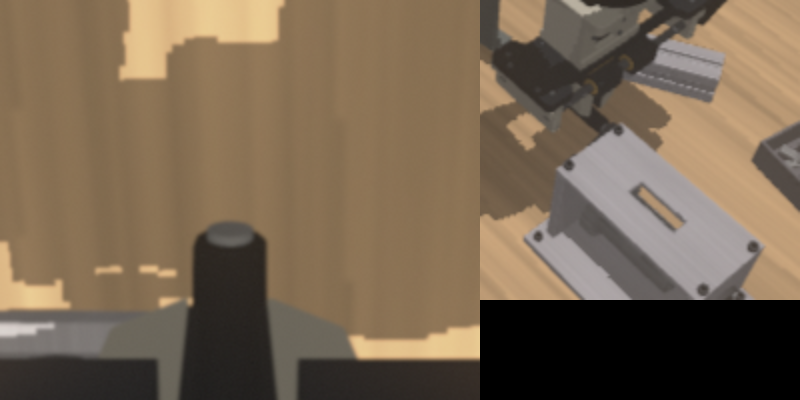

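```bash
python3 -c "
from h import *
print(viewer.camera_params('wrist')['camera_matrix'][0])
o=np.array([.5383,-.169,0]);a=np.radians(-1.9);x=np.array([np.cos(a),np.sin(a),0]);y=np.array([-x[1],x[0],0])
for t in np.arange(.4,1.5,.15):
  e=lambda r,yy:proj('wrist',o+x*r*np.sin(t)+y*yy+np.array([0,0,.062+r*np.cos(t)])).round(0)
  print(round(t,2),e(.05,.146),e(.05,.102))
s=monitor.observe()['tool_pos'];print(s)
for d in(-.009,.009):
  for z in (0,.019,.038): print(d,z,proj('wrist',s+[0,d,z]))
"
```

```text
[419.50908938   0.         313.42960768]
0.4 [237. 287.] [243. 387.]
0.55 [256. 283.] [261. 381.]
0.7 [274. 278.] [277. 375.]
0.85 [288. 273.] [290. 367.]
1.0 [300. 268.] [301. 359.]
1.15 [309. 262.] [309. 351.]
1.3 [315. 256.] [314. 343.]
1.45 [318. 250.] [317. 334.]
[ 0.59008829 -0.04340022  0.06152701]
-0.009 0 [313.84684933 298.75684595]
-0.009 0.019 [313.89494229 317.43070768]
-0.009 0.038 [313.95313631 340.02667667]
0.009 0 [312.60774636 264.98893205]
0.009 0.019 [312.5359815  280.91953577]
0.009 0.038 [312.44864035 300.30781604]
```

View pics/w2.png

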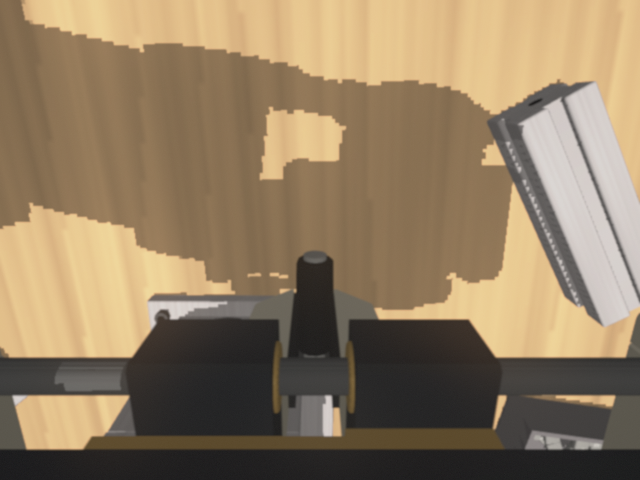

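The cap at (315,257) matches 1.28 rad, and the grip passes between the pads. The opening reads smaller than 16 mm, so I'll move along the first part of the arc and check that the crank follows.

Call:
{"api": "move_arm", "payload": {"deltas": [{"x": 0, "y": -0.0038, "z": -0.0092, "wx": 0, "wy": 0, "wz": 0, "hand": 0.1}, {"x": 0, "y": -0.0094, "z": -0.0175, "wx": 0, "wy": 0, "wz": 0, "hand": 0.1}, {"x": 0, "y": -0.0094, "z": -0.0175, "wx": 0, "wy": 0, "wz": 0, "hand": 0.1}]}}

```text
time: 3.42
tool_pos: [0.5808, -0.0431, 0.08]
tool_rot: [3.14, 0.0, 1.537]
contact_force: [1.1, 1.7, -0.5]
opening: 0.0088
```

```bash
python3 -c "
from h import *
s=monitor.observe();print(s['tool_pos'],s['contact_force'],s['opening'],s['torque'])
im=shot('wrist','w3.png')
o=np.array([.5383,-.169,0]);a=np.radians(-1.9);x=np.array([np.cos(a),np.sin(a),0]);y=np.array([-x[1],x[0],0])
for t in np.arange(.7,1.4,.15):
  print(round(t,2),proj('wrist',o+x*.05*np.sin(t)+y*.146+np.array([0,0,.062+.05*np.cos(t)])).round(0))
g=im.max(2)<60
g[:,:200]=0;g[:,450:]=0
for r in range(235,300,6): print(r,np.flatnonzero(g[r])[[0,-1]] if g[r].any() else None)
"
```

```text
[ 0.58081697 -0.04310154  0.0800296 ] [ 1.0836683   1.73126686 -0.51973025] 0.008831524441295046 [-0.0888515   0.02581367 -0.03270488]
0.7 [299. 262.]
0.85 [312. 257.]
1.0 [322. 253.]
1.15 [329. 248.]
1.3 [334. 243.]
235 None
241 None
247 [320 349]
253 [319 350]
259 [319 349]
265 [319 349]
271 [318 349]
277 [318 349]
283 [318 349]
289 [318 348]
295 [298 329]
```

View pics/w3.png

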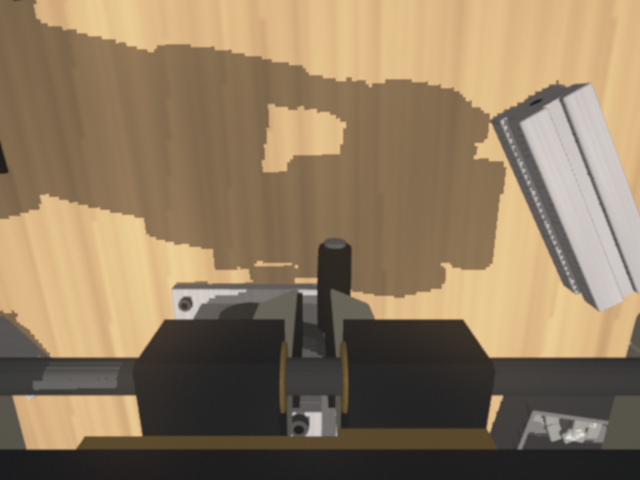

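```bash
python3 -c "
from h import *
print(robot.hold_point_z,[a for a in dir(robot) if a[0]!='_'])
print('slot',tri('top',(440,218),'side',(429.5,292.5)))
print('key10',tri('top',(260.2,181.1),'side',(330,171)))
print('grip',tri('top',(369,191.5),'side',(394,246)))
# w3 cap with the wrist pose now (unmoved since)
im=shot('wrist','w4.png')
print('cap',tri('top',(358,191),'wrist',(334.5,244)))
for y in(-.0095,0,.0095):
  s=monitor.observe()['tool_pos'];print([proj('wrist',s+[q,y,0]).round(0) for q in(-.0045,.0045)])
"
```

```text
0.0188 ['IKError', 'hand_in', 'hold_point_z']
slot (array([ 0.53899692, -0.16961498,  0.11825358]), np.float64(0.002876156744624666))
key10 (array([0.59524712, 0.14565218, 0.13763648]), np.float64(0.0043963271736842035))
grip (array([ 0.59072921, -0.04674046,  0.08125191]), np.float64(0.0022524509221245013))
cap (array([ 0.59193125, -0.02617629,  0.07224862]), np.float64(0.0004938051455965179))
[array([305., 300.]), array([323., 299.])]
[array([304., 282.]), array([322., 282.])]
[array([303., 264.]), array([322., 264.])]
```

Call:
{"api": "move_arm", "payload": {"deltas": [{"x": 0, "y": 0, "z": -0.07, "wx": 0, "wy": 0, "wz": 0, "hand": 0.1}, {"x": 0, "y": 0, "z": -0.08, "wx": 0, "wy": 0, "wz": 0, "hand": 0.1}, {"x": -0.062, "y": -0.02, "z": -0.08, "wx": 0, "wy": 0, "wz": 0, "hand": 0.1}, {"x": -0.062, "y": -0.02, "z": -0.07, "wx": 0, "wy": 0, "wz": 0, "hand": 0.1}, {"x": -0.062, "y": -0.02, "z": -0.06, "wx": 0, "wy": 0, "wz": 0, "hand": 0.1}, {"x": -0.062, "y": -0.02, "z": -0.054, "wx": 0, "wy": 0, "wz": 0, "hand": 0.1}]}}

```text
time: 4.28
tool_pos: [0.5583, -0.1033, 0.1315]
tool_rot: [-3.14, -0.001, 1.538]
contact_force: [-0.4, -0.5, 0.3]
opening: 0.0092
```

```bash
python3 -c "
from h import *
im=shot('wrist','w5.png');b=shot('side','s5.png')
s=monitor.observe();print(s['tool_pos'],s['contact_force'])
A=cv2.resize(im[140:440,160:480],(480,450));B=cv2.resize(b[190:340,360:520],(320,300),interpolation=cv2.INTER_CUBIC);B=cv2.copyMakeBorder(B,0,150,0,0,0)
p=proj('side',s['tool_pos']);print(p,(p-[360,190])*2+[480,0]);
cv2.imwrite('pics/c5.png',np.hstack([A,B])[:,:,::-1])
"
```

```text
[ 0.55824771 -0.10318021  0.13159211] [-0.03182337 -0.30775662 -0.09547964]
[407.83774927 257.36094088] [575.67549855 134.72188176]
```

View pics/c5.png

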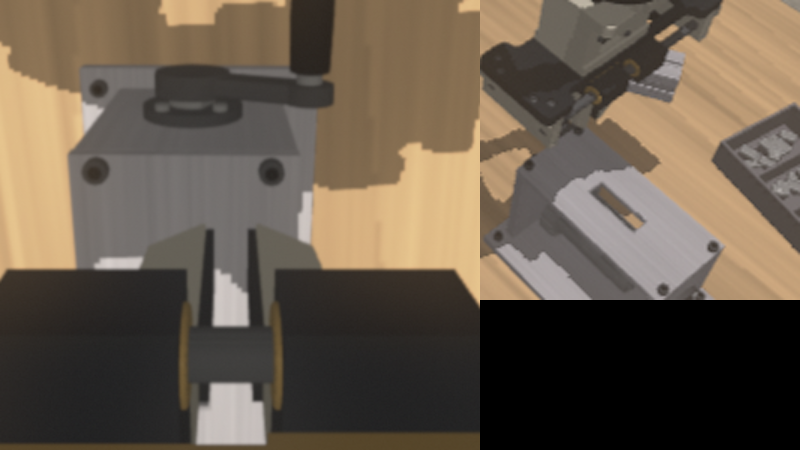

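Call:
{"api": "move_arm", "payload": {"deltas": [{"x": 0, "y": 0, "z": 0.006, "wx": 0, "wy": 0, "wz": 0, "hand": 0.1}, {"x": 0, "y": 0, "z": 0.011, "wx": 0, "wy": 0, "wz": 0, "hand": 0.1}, {"x": 0, "y": 0, "z": 0.014, "wx": 0, "wy": 0, "wz": 0, "hand": 0.1}, {"x": 0, "y": 0, "z": 0.016, "wx": 0, "wy": 0, "wz": 0, "hand": 0.1}]}}

```text
time: 4.88
tool_pos: [0.5585, -0.1043, 0.1166]
tool_rot: [-3.142, -0.0, 1.537]
contact_force: [-0.8, 0.3, -0.7]
opening: 0.0094
```

Call:
{"api": "move_arm", "payload": {"deltas": [{"x": 0, "y": 0, "z": 0.002, "wx": 0, "wy": 0, "wz": 0, "hand": 0.1}]}}

```text
time: 5.0
tool_pos: [0.5586, -0.1044, 0.1148]
tool_rot: [3.141, -0.0, 1.537]
contact_force: [-0.4, -0.5, -0.5]
opening: 0.0087
```

Call:
{"api": "move_arm", "payload": {"deltas": [{"x": 0, "y": 0, "z": 0.003, "wx": 0, "wy": 0, "wz": 0, "hand": 0.1}, {"x": 0, "y": 0, "z": 0.005, "wx": 0, "wy": 0, "wz": 0, "hand": 0.1}]}}

```text
time: 5.25
tool_pos: [0.5585, -0.1043, 0.1096]
tool_rot: [-3.142, -0.0, 1.537]
contact_force: [0.0, -1.0, 0.1]
opening: 0.0095
```

Call:
{"api": "move_arm", "payload": {"deltas": [{"x": 0, "y": 0, "z": 0.003, "wx": 0, "wy": 0, "wz": 0, "hand": 0.1}, {"x": 0, "y": 0, "z": 0.005, "wx": 0, "wy": 0, "wz": 0, "hand": 0.1}]}}

```text
time: 5.5
tool_pos: [0.5585, -0.1043, 0.1046]
tool_rot: [-3.141, -0.0, 1.537]
contact_force: [0.5, -0.3, 0.4]
opening: 0.009
```

Call:
{"api": "move_arm", "payload": {"deltas": [{"x": 0, "y": 0, "z": 0.003, "wx": 0, "wy": 0, "wz": 0, "hand": 0.1}, {"x": 0, "y": 0, "z": 0.006, "wx": 0, "wy": 0, "wz": 0, "hand": 0.1}]}}

```text
time: 5.75
tool_pos: [0.5586, -0.1043, 0.0986]
tool_rot: [3.142, -0.0, 1.537]
contact_force: [0.9, 0.1, -0.8]
opening: 0.0088
```

Call:
{"api": "move_arm", "payload": {"deltas": [{"x": 0, "y": 0, "z": 0.003, "wx": 0, "wy": 0, "wz": 0, "hand": 0.1}, {"x": 0, "y": 0, "z": 0.005, "wx": 0, "wy": 0, "wz": 0, "hand": 0.1}]}}

```text
time: 6.0
tool_pos: [0.5585, -0.1043, 0.0936]
tool_rot: [-3.141, -0.0, 1.537]
contact_force: [-0.5, -0.3, 0.5]
opening: 0.0091
```

```bash
python3 -c "
from h import *
s=monitor.observe();print(s['tool_pos'],s['contact_force'])
b=shot('side','s6.png');im=shot('wrist','w6.png')
for q in ([0,0,0],[0,0,.0265]):print(proj('side',s['tool_pos']+q), (proj('side',s['tool_pos']+q)-[370,200])*5)
cv2.imwrite('pics/c6.png',cv2.resize(b[200:300,370:500],None,fx=5,fy=5,interpolation=cv2.INTER_CUBIC)[:,:,::-1])
"
```

```text
[ 0.55849372 -0.10430598  0.09356336] [-0.52234794 -0.32056117  0.49037689]
[405.24648137 270.24093579] [176.23240684 351.20467895]
[407.43196842 261.59359086] [187.15984208 307.96795428]
```

View pics/c6.png

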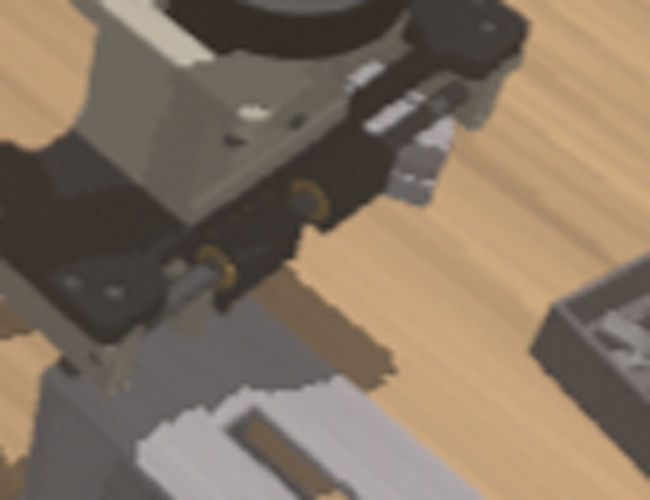

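The fingers visibly end about 26 mm above the reported TCP, in both the side and wrist views. I'll go on down gently until contact to measure this offset.

Call:
{"api": "move_arm", "payload": {"deltas": [{"x": 0, "y": 0, "z": 0.0015, "wx": 0, "wy": 0, "wz": 0, "hand": 0.1}, {"x": 0, "y": 0, "z": 0.002, "wx": 0, "wy": 0, "wz": 0, "hand": 0.1}]}}

```text
time: 6.35
tool_pos: [0.5586, -0.1043, 0.0918]
tool_rot: [3.142, -0.0, 1.537]
contact_force: [0.4, -0.2, -0.2]
opening: 0.0088
```

Call:
{"api": "move_arm", "payload": {"deltas": [{"x": 0, "y": 0, "z": 0.0015, "wx": 0, "wy": 0, "wz": 0, "hand": 0.1}, {"x": 0, "y": 0, "z": 0.0015, "wx": 0, "wy": 0, "wz": 0, "hand": 0.1}]}}

```text
time: 6.6
tool_pos: [0.5585, -0.1043, 0.0902]
tool_rot: [-3.141, -0.0, 1.537]
contact_force: [-0.8, 0.1, -0.4]
opening: 0.0088
```

Call:
{"api": "move_arm", "payload": {"deltas": [{"x": 0, "y": 0, "z": 0.001, "wx": 0, "wy": 0, "wz": 0, "hand": 0.1}, {"x": 0, "y": 0, "z": 0.001, "wx": 0, "wy": 0, "wz": 0, "hand": 0.1}]}}

```text
time: 6.85
tool_pos: [0.5585, -0.1043, 0.0892]
tool_rot: [-3.141, -0.0, 1.537]
contact_force: [-0.4, -0.1, -1.2]
opening: 0.0091
```

Call:
{"api": "move_arm", "payload": {"deltas": [{"x": 0, "y": 0, "z": 0.001, "wx": 0, "wy": 0, "wz": 0, "hand": 0.1}, {"x": 0, "y": 0, "z": 0.0015, "wx": 0, "wy": 0, "wz": 0, "hand": 0.1}]}}

```text
time: 7.1
tool_pos: [0.5585, -0.1043, 0.0877]
tool_rot: [-3.142, -0.0, 1.537]
contact_force: [0.9, -0.1, -0.4]
opening: 0.0093
```

Call:
{"api": "move_arm", "payload": {"deltas": [{"x": 0, "y": 0, "z": 0.001, "wx": 0, "wy": 0, "wz": 0, "hand": 0.1}, {"x": 0, "y": 0, "z": 0.0015, "wx": 0, "wy": 0, "wz": 0, "hand": 0.1}]}}

```text
time: 7.35
tool_pos: [0.5585, -0.1043, 0.0862]
tool_rot: [-3.142, -0.0, 1.537]
contact_force: [-0.1, 0.3, -0.3]
opening: 0.0095
```

Call:
{"api": "move_arm", "payload": {"deltas": [{"x": 0, "y": 0, "z": 0.0015, "wx": 0, "wy": 0, "wz": 0, "hand": 0.1}, {"x": 0, "y": 0, "z": 0.002, "wx": 0, "wy": 0, "wz": 0, "hand": 0.1}]}}

```text
time: 7.6
tool_pos: [0.5587, -0.1044, 0.0858]
tool_rot: [3.141, 0.0, 1.537]
contact_force: [-5.3, 1.0, 12.9]
opening: 0.0089
```

Call:
{"api": "move_arm", "payload": {"deltas": [{"x": 0, "y": 0, "z": 0.0015, "wx": 0, "wy": 0, "wz": 0, "hand": 0.1}, {"x": 0, "y": 0, "z": 0.002, "wx": 0, "wy": 0, "wz": 0, "hand": 0.1}]}}

```text
time: 7.85
tool_pos: [0.5587, -0.1044, 0.0857]
tool_rot: [3.14, 0.001, 1.537]
contact_force: [-10.2, 1.8, 26.4]
opening: 0.0091
```

Contact at tool z = 0.0858 on the 0.116 cover, so the fingers really end 30 mm above the reported TCP. I'll allow for that and go back to the grip.

Call:
{"api": "move_arm", "payload": {"deltas": [{"x": 0, "y": 0, "z": -0.045, "wx": 0, "wy": 0, "wz": 0, "hand": 0.4}, {"x": 0, "y": 0, "z": -0.06, "wx": 0, "wy": 0, "wz": 0, "hand": 0.45}, {"x": 0.061, "y": 0.0295, "z": -0.06, "wx": 0, "wy": 0, "wz": 0, "hand": 0.45}, {"x": 0.061, "y": 0.0295, "z": -0.06, "wx": 0, "wy": 0, "wz": 0, "hand": 0.45}, {"x": 0.061, "y": 0.0295, "z": -0.01, "wx": 0, "wy": 0, "wz": 0, "hand": 0.45}, {"x": 0.061, "y": 0.0295, "z": 0.035, "wx": 0, "wy": 0, "wz": 0, "hand": 0.45}, {"x": 0.061, "y": 0.0295, "z": 0.052, "wx": 0, "wy": 0, "wz": 0, "hand": 0.45}, {"x": 0.061, "y": 0.0295, "z": 0.052, "wx": 0, "wy": 0, "wz": 0, "hand": 0.45}]}}

```text
time: 8.85
tool_pos: [0.5895, -0.0446, 0.0295]
tool_rot: [-3.139, -0.0, 1.537]
contact_force: [0.3, -0.4, -0.4]
opening: 0.0413
```

Call:
{"api": "move_arm", "payload": {"deltas": [{"x": 0, "y": 0, "z": 0, "wx": 0, "wy": 0, "wz": 0, "hand": 0.12}, {"x": 0, "y": 0, "z": 0, "wx": 0, "wy": 0, "wz": 0, "hand": 0.12}, {"x": 0, "y": 0, "z": 0, "wx": 0, "wy": 0, "wz": 0, "hand": 0.12}, {"x": 0, "y": 0, "z": 0, "wx": 0, "wy": 0, "wz": 0, "hand": 0.12}], "grip_force": 8}}

```text
time: 9.35
tool_pos: [0.5908, -0.0445, 0.0313]
tool_rot: [3.14, 0.0, 1.537]
contact_force: [1.4, 0.8, 4.0]
opening: 0.0163
```

Gripped at 16.3 mm, which is the grip's size. Following the arc to upright now.

Call:
{"api": "move_arm", "payload": {"deltas": [{"x": 0, "y": -0.0038, "z": -0.0092, "wx": 0, "wy": 0, "wz": 0, "hand": 0.12}, {"x": 0, "y": -0.0094, "z": -0.0175, "wx": 0, "wy": 0, "wz": 0, "hand": 0.12}, {"x": 0, "y": -0.0165, "z": -0.0245, "wx": 0, "wy": 0, "wz": 0, "hand": 0.12}, {"x": 0, "y": -0.0248, "z": -0.03, "wx": 0, "wy": 0, "wz": 0, "hand": 0.12}, {"x": 0, "y": -0.0341, "z": -0.0337, "wx": 0, "wy": 0, "wz": 0, "hand": 0.12}, {"x": 0, "y": -0.0409, "z": -0.0352, "wx": 0, "wy": 0, "wz": 0, "hand": 0.12}, {"x": 0, "y": -0.048, "z": -0.0357, "wx": 0, "wy": 0, "wz": 0, "hand": 0.12}, {"x": 0, "y": -0.048, "z": -0.0357, "wx": 0, "wy": 0, "wz": 0, "hand": 0.12}]}}

```text
time: 10.35
tool_pos: [0.5432, -0.0429, 0.0677]
tool_rot: [3.138, 0.0, 1.537]
contact_force: [1.4, 0.8, 8.4]
opening: 0.0162
```

```bash
python3 -c "
from h import *
s=monitor.observe();print(s['tool_pos'],s['contact_force'],s['opening'])
a=np.radians(-1.9);d=s['tool_pos']-np.array([.5383,-.169,0]);print(d[0]*np.cos(a)+d[1]*np.sin(a))
im=shot('wrist','w7.png')
for t in (-.2,-.1,0,.1,.2):
  o=np.array([.5383,-.169,0]);x=np.array([np.cos(a),np.sin(a),0]);y=np.array([-x[1],x[0],0])
  print(t,proj('wrist',o+x*.05*np.sin(t)+y*.146+np.array([0,0,.062+.05*np.cos(t)])).round(0))
g=im.max(2)<60
g[:,:200]=0;g[:,450:]=0
for r in range(225,285,6): print(r,np.flatnonzero(g[r])[[0,-1]] if g[r].any() else None)
"
```

```text
[ 0.54321081 -0.04289728  0.06772276] [1.3950161  0.83274657 8.40258058] 0.016239315558600573
0.0007271556996939427
-0.2 [285. 281.]
-0.1 [298. 282.]
0 [312. 282.]
0.1 [325. 281.]
0.2 [338. 281.]
225 None
231 None
237 None
243 None
249 None
255 None
261 None
267 None
273 None
279 [297 331]
```

Call:
{"api": "move_arm", "payload": {"deltas": [{"x": 0, "y": 0, "z": 0, "wx": 0, "wy": 0, "wz": 0, "hand": 0.45}, {"x": 0, "y": 0, "z": 0, "wx": 0, "wy": 0, "wz": 0, "hand": 0.45}, {"x": 0, "y": 0, "z": 0, "wx": 0, "wy": 0, "wz": 0, "hand": 0.45}, {"x": 0, "y": 0, "z": -0.05, "wx": 0, "wy": 0, "wz": 0, "hand": 0.45}, {"x": 0, "y": 0, "z": -0.09, "wx": 0, "wy": 0, "wz": 0, "hand": 0.45}, {"x": -0.16, "y": 0, "z": -0.07, "wx": 0, "wy": 0, "wz": 0, "hand": 0.45}, {"x": -0.17, "y": 0, "z": -0.06, "wx": 0, "wy": 0, "wz": 0, "hand": 0.45}, {"x": -0.17, "y": 0, "z": -0.055, "wx": 0, "wy": 0, "wz": 0, "hand": 0.45}]}}

```text
time: 11.4
tool_pos: [0.5361, -0.2148, 0.1207]
tool_rot: [3.141, 0.0, 1.537]
contact_force: [0.2, 0.3, 1.1]
opening: 0.0409
```

Call:
{"api": "move_arm", "payload": {"deltas": [{"x": 0, "y": 0, "z": 0, "wx": 0, "wy": 0, "wz": 0, "hand": 0.45}, {"x": 0, "y": 0, "z": 0, "wx": 0, "wy": 0, "wz": 0, "hand": 0.45}, {"x": 0, "y": 0, "z": 0, "wx": 0, "wy": 0, "wz": 0, "hand": 0.45}]}}

```text
time: 11.78
tool_pos: [0.5367, -0.2113, 0.1214]
tool_rot: [3.141, -0.0, 1.539]
contact_force: [0.2, -0.2, 0.1]
opening: 0.0413
```

```bash
python3 -c "
from h import *
s=monitor.observe();print(s['tool_pos'],s['contact_force'],s['opening'])
im=shot('wrist','w8.png');t=shot('top','t8.png')
o=np.array([.5383,-.169,0]);a=np.radians(-1.9);x=np.array([np.cos(a),np.sin(a),0]);y=np.array([-x[1],x[0],0])
for yy in(-.014,0,.014):print(proj('wrist',o+y*yy+[0,0,.083]))
for cx,cy in((-.008,-.025),(.008,-.025),(.008,.025),(-.008,.025)):print(proj('wrist',o+x*cx+y*cy+[0,0,.116]))
A=cv2.resize(im[100:340,180:440],None,fx=2.3,fy=2.3,interpolation=2)[:, :, ::-1]
cv2.imwrite('pics/c8.png',A)
"
```

```text
[ 0.53674893 -0.21132588  0.12141124] [ 0.16363824 -0.1788557   0.08693672] 0.04134796762623906
[313.51179327 206.79513353]
[313.55150264 181.7904055 ]
[313.59274312 155.8215502 ]
[297.1670665  244.67975614]
[329.87339321 244.72089286]
[331.37743403 140.10562346]
[296.00639977 140.0531946 ]
```

View pics/c8.png

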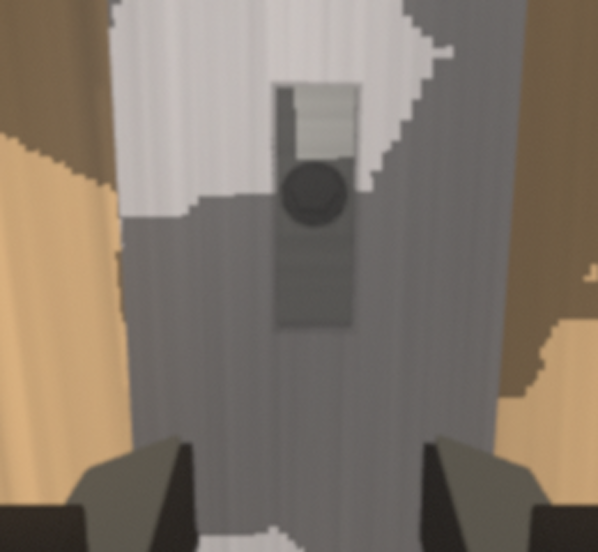

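The view is clear: the slot is at px x 299–336, y 136–242, and the hub's hole is at about (317,184).

```bash
python3 - <<'E'
from h import *
a=np.radians(-1.9);x=np.array([np.cos(a),np.sin(a),0]);y=np.array([-x[1],x[0],0]);o=np.array([.5383,-.169,0])
L=[(299.0,136.1),(336,136.1),(334,242.2),(299,242.2)]
W=[onz('wrist',u,.116) for u in L];c=np.mean(W,0);print([w.round(4) for w in W],'slot ctr',c,'len',np.linalg.norm(W[0]-W[3]),'wid',np.linalg.norm(W[0]-W[1]))
h=onz('wrist',(317,184.3),.083);print('hole',h,'in drive',(h-c)@x,(h-c)@y)
im=cv2.imread('pics/w8.png');g=cv2.cvtColor(im,cv2.COLOR_BGR2GRAY).astype('f4')
# rectify hole neighbourhood onto plane z=.079 in drive axes (x right? use x->col, y->up), 12 px/mm
h2=onz('wrist',(317,184.3),.083);S=12;n=241
uv=np.float32([proj('wrist',h2-[0,0,.004]+x*i+y*j) for i,j in((-.01,.01),(.01,.01),(.01,-.01),(-.01,-.01))])
M=cv2.getPerspectiveTransform(uv,np.float32([[0,0],[n-1,0],[n-1,n-1],[0,n-1]]))
r=cv2.warpPerspective(g,M,(n,n),flags=cv2.INTER_CUBIC)
q=np.clip((r-r[60:180,60:180].min())*255/(np.percentile(r[40:200,40:200],90)-r[60:180,60:180].min()),0,255).astype('u1')
cv2.imwrite('pics/c9.png',cv2.resize(q,(480,480)))
E
```

```text
[array([ 0.5326, -0.1421,  0.116 ]), array([ 0.5492, -0.1426,  0.116 ]), array([ 0.5475, -0.193 ,  0.116 ]), array([ 0.5304, -0.1925,  0.116 ])] slot ctr [ 0.53993332 -0.16752948  0.116     ] len 0.05046566061693287 wid 0.0166891492463734
hole [ 0.54014038 -0.17044077  0.083     ] in drive 0.0003034639008161775 -0.002902825320378793
```

View pics/c9.png

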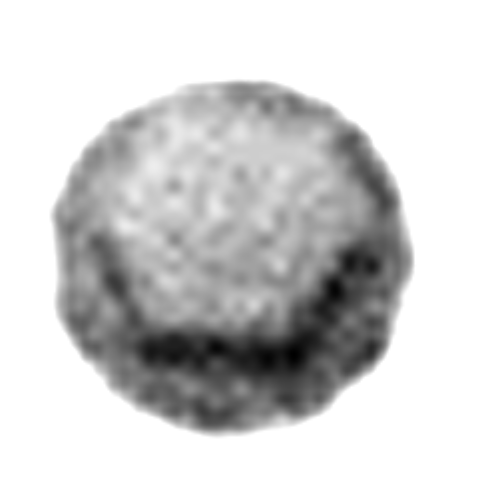

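The hexagon's -y edge is nearly level, giving a screw angle of roughly 5° clockwise. The hole is at world (0.5401, -0.1704). Next I'll move to look at the larger key.

Call:
{"api": "move_arm", "payload": {"deltas": [{"x": 0, "y": 0, "z": -0.05, "wx": 0, "wy": 0, "wz": 0, "hand": 0.5}, {"x": 0.3125, "y": 0.043, "z": -0.05, "wx": 0, "wy": 0, "wz": -7.1, "hand": 0.5}, {"x": 0.3125, "y": 0.043, "z": -0.05, "wx": 0, "wy": 0, "wz": -7.1, "hand": 0.5}, {"x": 0.3125, "y": 0.043, "z": -0.05, "wx": 0, "wy": 0, "wz": -7.1, "hand": 0.5}, {"x": 0.3125, "y": 0.043, "z": -0.05, "wx": 0, "wy": 0, "wz": -7.1, "hand": 0.5}, {"x": 0.3125, "y": 0.043, "z": -0.05, "wx": 0, "wy": 0, "wz": -7.1, "hand": 0.5}, {"x": 0.3125, "y": 0.043, "z": -0.05, "wx": 0, "wy": 0, "wz": -7.1, "hand": 0.5}, {"x": 0.3125, "y": 0.043, "z": -0.05, "wx": 0, "wy": 0, "wz": -7.1, "hand": 0.5}]}}

```text
time: 12.88
tool_pos: [0.5896, 0.0987, 0.1711]
tool_rot: [-3.142, 0.0, 1.663]
contact_force: [-0.3, -1.3, 0.2]
opening: 0.0456
```

```bash
python3 - <<'E'
from h import *
# shaft check: crank grip & flat from the top picture of the moment
im=shot('wrist','w10.png')[:,:,::-1];t=shot('top','t10.png')[:,:,::-1]
s=monitor.observe();print(s['time'],s['tool_pos'],s['tool_rot'])
g=cv2.cvtColor(im,cv2.COLOR_BGR2GRAY)
pc=proj('wrist',[.5907,.1453,.151]);print('pred',pc,proj('wrist',[.5874,.1878,.151]),proj('wrist',[.5952,.1019,.151]))
for thr in(40,50,60):
    m=(g<thr).astype('u1')*255;m[315:]=0
    for c in cv2.findContours(m,0,2)[0]:
        if cv2.contourArea(c)>400: print(thr,cv2.contourArea(c),cv2.boundingRect(c),[np.round(v,1) for v in cv2.minAreaRect(c)])
gt=cv2.cvtColor(t,cv2.COLOR_BGR2GRAY);m=(gt<50).astype('u1')*255
for c in cv2.findContours(m[150:270,330:520].copy(),0,2)[0]:
    if cv2.contourArea(c)>20: print('top',cv2.boundingRect(c),cv2.contourArea(c))
a=np.radians(-1.9);x=np.array([np.cos(a),np.sin(a),0]);y=np.array([-x[1],x[0],0]);o=np.array([.5399,-.1675,0])
for th in(-.1,0,.1):print(proj('top',o+y*.124+x*.05*np.sin(th)+[0,0,.062+.05*np.cos(th)])-[330,150])
E
```

```text
12.975 [0.58973369 0.09711177 0.17116222] [-3.14158459e+00  3.42168403e-04  1.66008203e+00]
pred [323.94356852 177.60326465] [325.73940956  86.99918852] [324.44266324 259.25325295]
40 687.5 (43, 244, 29, 54) [array([ 59.8, 270.5]), array([49.9, 29.2]), np.float64(81.5)]
40 951.5 (321, 134, 27, 72) [array([334.2, 169.7]), array([70.9, 25.8]), np.float64(88.6)]
40 10660.0 (562, 120, 78, 195) [array([600.5, 217. ]), array([194.,  77.]), np.float64(90.0)]
40 2678.5 (66, 113, 67, 95) [array([103.3, 156.5]), array([100.9,  47.6]), np.float64(69.1)]
40 3134.0 (535, 0, 56, 87) [array([563.2,  40. ]), array([90. , 39.9]), np.float64(77.9)]
50 2081.0 (39, 236, 46, 63) [array([ 61.5, 267. ]), array([62., 45.]), np.float64(90.0)]
50 10837.5 (561, 120, 79, 195) [array([600., 217.]), array([194.,  78.]), np.float64(90.0)]
50 3846.5 (65, 112, 69, 119) [array([107.2, 166.5]), array([125. ,  48.9]), np.float64(69.6)]
50 3286.5 (318, 106, 31, 136) [array([333. , 173.5]), array([ 30. , 134.4]), np.float64(1.3)]
50 3214.5 (534, 0, 57, 88) [array([564.1,  39.7]), array([91.4, 40.4]), np.float64(76.5)]
60 2256.0 (37, 235, 51, 65) [array([ 61.7, 265.6]), array([64.6, 48.2]), np.float64(85.2)]
60 10940.0 (561, 120, 79, 195) [array([600., 217.]), array([194.,  78.]), np.float64(90.0)]
60 4024.0 (64, 112, 70, 119) [array([107.2, 166.5]), array([126.1,  50.1]), np.float64(69.8)]
60 4444.0 (317, 85, 32, 174) [array([332.5, 171.5]), array([173.,  31.]), np.float64(90.0)]
60 3266.5 (534, 0, 58, 88) [array([563.2,  40.4]), array([91.1, 41.4]), np.float64(78.0)]
top (27, 61, 29, 11) 161.0
[38.25635931 66.48851942]
[38.39809186 63.67802208]
[38.52171495 60.91427817]
```

```bash
python3 - <<'E'
from h import *
g=cv2.imread('pics/w10.png',0)
for r in range(90,260,20):
    q=np.flatnonzero(g[r,300:365]<60)+300;print(r,q.min(),q.max(),end=' | ')
k=onz('wrist',(333.7,172),.151);a,b=onz('wrist',(333.5,86),.151),onz('wrist',(333.7,258),.151);print('\n',k,a,b,np.linalg.norm(a-b),np.degrees(np.arctan2(*(a-b)[1::-1])))
s=monitor.observe();print(s['tool_pos'],s['tool_rot'])
p=(a+b)/2;goto([p[0],p[1],.091],95.1)
E
```

```text
90 322 345 | 110 320 346 | 130 320 347 | 150 321 348 | 170 317 348 | 190 321 347 | 210 321 347 | 230 323 347 | 250 324 346 | 
 [0.59526634 0.14852241 0.151     ] [0.59097567 0.18856274 0.151     ] [0.60003231 0.10304881 0.151     ] 0.08599218085792946 96.04556141209832
[0.58973369 0.09711177 0.17116222] [-3.14158459e+00  3.42168403e-04  1.66008203e+00]
shift mm [48.  10.1 80.1] rot deg [-0.  0.  0.]
```

Call:
{"api": "move_arm", "payload": {"deltas": [{"x": 0.048, "y": 0.009, "z": 0, "wx": 0, "wy": 0, "wz": -0.7, "hand": 0.5}, {"x": 0.048, "y": 0.009, "z": 0.03, "wx": 0, "wy": 0, "wz": -0.7, "hand": 0.5}, {"x": 0.048, "y": 0.009, "z": 0.06, "wx": 0, "wy": 0, "wz": -0.7, "hand": 0.5}, {"x": 0.048, "y": 0.009, "z": 0.08, "wx": 0, "wy": 0, "wz": -0.7, "hand": 0.5}, {"x": 0.048, "y": 0.009, "z": 0.08, "wx": 0, "wy": 0, "wz": -0.7, "hand": 0.5}]}}

```text
time: 13.6
tool_pos: [0.5936, 0.1451, 0.0896]
tool_rot: [-3.138, 0.0, 1.671]
contact_force: [0.3, 0.5, 0.4]
opening: 0.0457
```

Call:
{"api": "move_arm", "payload": {"deltas": [{"x": 0, "y": 0, "z": 0, "wx": 0, "wy": 0, "wz": 0, "hand": 0.1}, {"x": 0, "y": 0, "z": 0, "wx": 0, "wy": 0, "wz": 0, "hand": 0.1}, {"x": 0, "y": 0, "z": 0, "wx": 0, "wy": 0, "wz": 0, "hand": 0.1}, {"x": 0, "y": 0, "z": 0, "wx": 0, "wy": 0, "wz": 0, "hand": 0.1}, {"x": 0, "y": 0, "z": 0, "wx": 0, "wy": 0, "wz": 0, "hand": 0.1}], "grip_force": 45}}

```text
time: 14.22
tool_pos: [0.5949, 0.1469, 0.0917]
tool_rot: [3.14, 0.0, 1.673]
contact_force: [-0.5, -1.4, 4.0]
opening: 0.0157
```

Call:
{"api": "move_arm", "payload": {"deltas": [{"x": 0, "y": 0, "z": 0, "wx": 0, "wy": 0, "wz": 0, "hand": 0.1}, {"x": 0, "y": 0, "z": -0.01, "wx": 0, "wy": 0, "wz": 0, "hand": 0.1}, {"x": 0, "y": 0, "z": -0.02, "wx": 0, "wy": 0, "wz": 0, "hand": 0.1}, {"x": 0, "y": 0, "z": -0.02, "wx": 0, "wy": 0, "wz": 0, "hand": 0.1}]}}

```text
time: 14.72
tool_pos: [0.5949, 0.147, 0.112]
tool_rot: [3.14, -0.0, 1.673]
contact_force: [-0.2, 0.8, -1.1]
opening: 0.0155
```

```bash
python3 - <<'E'
from h import *
s=monitor.observe();print(s['tool_pos'],s['tool_rot'],s['opening'],s['contact_force'],s['torque'])
im=shot('wrist','w11.png');b=shot('side','s11.png')
A=cv2.resize(im[140:440,160:480],(480,450));B=cv2.resize(b[130:290,240:400],(320,320),interpolation=2);B=cv2.copyMakeBorder(B,0,130,0,0,0)
cv2.imwrite('pics/c11.png',np.hstack([A,B])[:,:,::-1])
E
```

```text
[0.59486859 0.14701961 0.11203131] [ 3.14024052e+00 -1.91874928e-04  1.67339193e+00] 0.015476284977187503 [-0.1903845   0.79177767 -1.05201709] [-0.06983433  0.03065235  0.02224923]
```

```bash
python3 - <<'E'
from h import *
g=cv2.imread('pics/w11.png',0)
for r in range(190,320,8):
    q=np.flatnonzero(g[r,270:360]<60)+270;print(r,(q.min(),q.max(),len(q)) if len(q) else None,end=' | ')
s=monitor.observe();R=Ro.from_euler('xyz',s['tool_rot'])
for ph in(-5,0,5):
  f=lambda xx,zz,yy=0:proj('wrist',s['tool_pos']+R.apply([xx*np.cos(np.radians(ph))-yy*np.sin(np.radians(ph)),xx*np.sin(np.radians(ph))+yy*np.cos(np.radians(ph)),zz])).round(0)
  print('\n',ph,'end top',f(.045,-.061,-.007),f(.045,-.061,.007),'at12',f(.012,-.061,-.007),f(.012,-.061,.007))
E
```

```text
190 None | 198 None | 206 None | 214 (np.int64(303), np.int64(320), 18) | 222 (np.int64(294), np.int64(328), 35) | 230 (np.int64(292), np.int64(330), 39) | 238 (np.int64(291), np.int64(331), 41) | 246 (np.int64(291), np.int64(331), 41) | 254 (np.int64(291), np.int64(331), 41) | 262 (np.int64(292), np.int64(331), 40) | 270 (np.int64(292), np.int64(331), 40) | 278 (np.int64(292), np.int64(332), 41) | 286 (np.int64(292), np.int64(331), 40) | 294 (np.int64(290), np.int64(337), 48) | 302 (np.int64(289), np.int64(338), 50) | 310 (np.int64(288), np.int64(339), 52) | 318 (np.int64(287), np.int64(340), 54) | 
 -5 end top [279. 233.] [323. 229.] at12 [290. 324.] [331. 321.]

 0 end top [291. 230.] [335. 230.] at12 [293. 323.] [334. 323.]

 5 end top [304. 229.] [348. 233.] at12 [296. 321.] [337. 324.]
```

The key is lifted (1.05 N, about 0.107 kg) and the bar is parallel to the tool axis. I'll lift it clear straight up, then check how it sits along the bar.

Call:
{"api": "move_arm", "payload": {"deltas": [{"x": 0, "y": 0, "z": -0.05, "wx": 0, "wy": 0, "wz": 0, "hand": 0.1}, {"x": 0, "y": 0, "z": -0.1, "wx": 0, "wy": 0, "wz": 0, "hand": 0.1}, {"x": 0, "y": 0, "z": -0.108, "wx": 0, "wy": 0, "wz": 0, "hand": 0.1}, {"x": 0, "y": 0, "z": -0.108, "wx": 0, "wy": 0, "wz": 0, "hand": 0.1}, {"x": 0, "y": 0, "z": -0.108, "wx": 0, "wy": 0, "wz": 0, "hand": 0.1}]}}

```text
time: 15.45
tool_pos: [0.5935, 0.1467, 0.2168]
tool_rot: [-3.138, 0.0, 1.673]
contact_force: [-0.1, 0.4, -1.2]
opening: 0.0155
```

```bash
python3 - <<'E'
from h import *
s=monitor.observe();print(s['tool_pos'],s['tool_rot'],s['opening'],s['contact_force'])
im=shot('wrist','w12.png');b=shot('side','s12.png')
print(monitor.observe()['tool_pos'])
R=Ro.from_euler('xyz',s['tool_rot']);T=lambda *v:s['tool_pos']+R.apply(v)
pts={'tip':T(0,0,.0767),'neck':T(0,0,-.0233),'bar+':T(.045,0,-.047),'bar-':T(-.045,0,-.047)}
for k,v in pts.items():print(k,v.round(3),'side',proj('side',v).round(1),'crop',((proj('side',v)-[240,60])*3.3).round(0),'wrist',proj('wrist',v).round(1))
cv2.imwrite('pics/c12.png',cv2.resize(b[60:240,240:440],None,fx=3.3,fy=3.3,interpolation=2)[:,:,::-1])
g=cv2.imread('pics/w12.png')
print(g.max(2)[190:300:6,305:319:4].tolist())
E
```

```text
[0.59350948 0.14670945 0.21684023] [-3.13773227e+00  7.97139245e-06  1.67329738e+00] 0.015491649302023658 [-0.05450278  0.39153287 -1.17050916]
[0.59372236 0.14676592 0.21711317]
tip [0.593 0.147 0.14 ] side [327.8 170.4] crop [290. 364.] wrist [313.  234.9]
neck [0.594 0.147 0.24 ] side [328.2 129.4] crop [291. 229.] wrist [312.9 303.6]
bar+ [0.589 0.191 0.264] side [310.4 108.4] crop [232. 160.] wrist [312.8 218.5]
bar- [0.598 0.102 0.264] side [347.2 129.2] crop [354. 228.] wrist [312.9 427. ]
[[86, 88, 87, 87], [86, 86, 85, 84], [87, 85, 85, 84], [86, 85, 84, 85], [46, 46, 45, 48], [41, 42, 43, 43], [42, 44, 44, 43], [46, 45, 45, 46], [47, 45, 47, 47], [47, 46, 49, 47], [49, 48, 49, 48], [51, 50, 51, 50], [50, 50, 51, 51], [51, 51, 51, 51], [52, 51, 52, 52], [53, 52, 53, 52], [54, 53, 52, 53], [54, 52, 52, 53], [53, 50, 51, 51]]
```

View pics/c12.png

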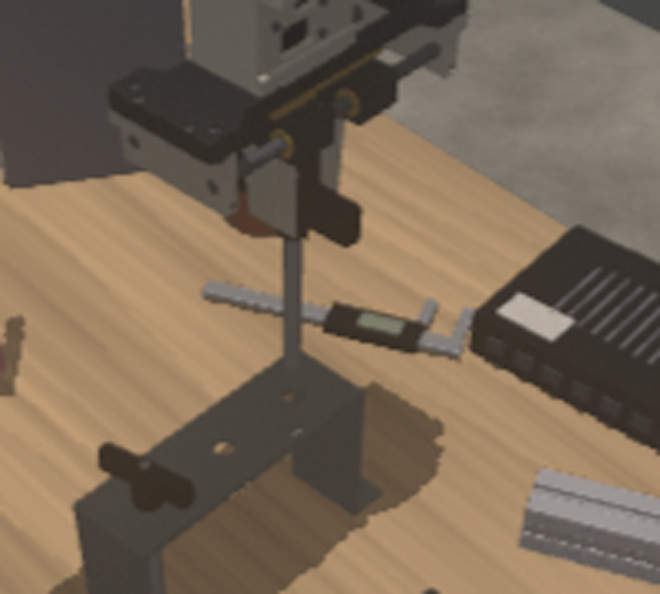

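The side view shows the key hanging upright, with the blade from about (291,237) to (290,360), where predicted. Now carrying it over the hole, turned to match about 5°.

Call:
{"api": "move_arm", "payload": {"deltas": [{"x": -0.03, "y": -0.0083, "z": -0.006, "wx": 0, "wy": 0, "wz": 2, "hand": 0.1}, {"x": -0.08, "y": -0.022, "z": -0.006, "wx": 0, "wy": 0, "wz": 4, "hand": 0.1}, {"x": -0.135, "y": -0.0375, "z": -0.006, "wx": 0, "wy": 0, "wz": 6, "hand": 0.1}, {"x": -0.19, "y": -0.0528, "z": -0.006, "wx": 0, "wy": 0, "wz": 8, "hand": 0.1}, {"x": -0.245, "y": -0.068, "z": -0.006, "wx": 0, "wy": 0, "wz": 10, "hand": 0.1}, {"x": -0.285, "y": -0.079, "z": -0.006, "wx": 0, "wy": 0, "wz": 12, "hand": 0.1}, {"x": -0.31, "y": -0.086, "z": -0.006, "wx": 0, "wy": 0, "wz": 12.8, "hand": 0.1}, {"x": -0.31, "y": -0.086, "z": -0.006, "wx": 0, "wy": 0, "wz": 12.8, "hand": 0.1}]}}

```text
time: 16.55
tool_pos: [0.54, -0.1719, 0.2239]
tool_rot: [-3.14, -0.0, 1.447]
contact_force: [0.8, 1.1, -0.8]
opening: 0.0155
```

Call:
{"api": "move_arm", "payload": {"deltas": [{"x": 0, "y": 0, "z": 0, "wx": 0, "wy": 0, "wz": 0, "hand": 0.1}, {"x": 0, "y": 0, "z": 0, "wx": 0, "wy": 0, "wz": 0, "hand": 0.1}]}}

```text
time: 16.8
tool_pos: [0.5408, -0.1692, 0.2248]
tool_rot: [-3.141, -0.0, 1.451]
contact_force: [-0.4, -0.6, -1.5]
opening: 0.0158
```

```bash
python3 - <<'E'
from h import *
s=monitor.observe();print(s['tool_pos'],s['tool_rot'],s['opening'],s['contact_force'],s['qpos'].round(2))
goto([.5402,-.1704,.17],83.1)
E
```

```text
[ 0.54083816 -0.16917369  0.22481296] [-3.14122977e+00 -4.59254776e-04  1.45142421e+00] 0.015752766452918805 [-0.44133529 -0.62398741 -1.54983529] [-0.44  0.4   1.36  0.    1.39 -0.32]
shift mm [-1.3 -0.5 54.8] rot deg [-0.  -0.   0.1]
```

Call:
{"api": "move_arm", "payload": {"deltas": [{"x": -0.0013, "y": -0.0005, "z": 0.015, "wx": 0, "wy": 0, "wz": 0, "hand": 0.1}, {"x": -0.0013, "y": -0.0005, "z": 0.028, "wx": 0, "wy": 0, "wz": 0, "hand": 0.1}, {"x": -0.0013, "y": -0.0005, "z": 0.04, "wx": 0, "wy": 0, "wz": 0, "hand": 0.1}, {"x": -0.0013, "y": -0.0005, "z": 0.052, "wx": 0, "wy": 0, "wz": 0, "hand": 0.1}, {"x": -0.0013, "y": -0.0005, "z": 0.06, "wx": 0, "wy": 0, "wz": 0, "hand": 0.1}, {"x": -0.0013, "y": -0.0005, "z": 0.062, "wx": 0, "wy": 0, "wz": 0, "hand": 0.1}]}}

```text
time: 17.55
tool_pos: [0.5398, -0.1715, 0.1624]
tool_rot: [-3.141, -0.0, 1.45]
contact_force: [-0.1, -0.5, -0.7]
opening: 0.0158
```

Call:
{"api": "move_arm", "payload": {"deltas": [{"x": 0, "y": 0, "z": 0.002, "wx": 0, "wy": 0, "wz": 0, "hand": 0.1}, {"x": 0, "y": 0, "z": 0.004, "wx": 0, "wy": 0, "wz": 0, "hand": 0.1}, {"x": 0, "y": 0, "z": 0.006, "wx": 0, "wy": 0, "wz": 0, "hand": 0.1}]}}

```text
time: 17.92
tool_pos: [0.5402, -0.1716, 0.1571]
tool_rot: [3.141, 0.0, 1.45]
contact_force: [-0.3, -0.5, 0.0]
opening: 0.0156
```

Call:
{"api": "move_arm", "payload": {"deltas": [{"x": 0, "y": 0, "z": 0.001, "wx": 0, "wy": 0, "wz": 0, "hand": 0.1}, {"x": 0, "y": 0, "z": 0.002, "wx": 0, "wy": 0, "wz": 0, "hand": 0.1}, {"x": 0, "y": 0, "z": 0.003, "wx": 0, "wy": 0, "wz": 0, "hand": 0.1}]}}

```text
time: 18.3
tool_pos: [0.54, -0.1715, 0.154]
tool_rot: [-3.142, -0.0, 1.45]
contact_force: [-1.3, 1.2, -1.2]
opening: 0.0152
```

Call:
{"api": "move_arm", "payload": {"deltas": [{"x": 0, "y": 0, "z": 0.001, "wx": 0, "wy": 0, "wz": 0, "hand": 0.1}, {"x": 0, "y": 0, "z": 0.002, "wx": 0, "wy": 0, "wz": 0, "hand": 0.1}, {"x": 0, "y": 0, "z": 0.003, "wx": 0, "wy": 0, "wz": 0, "hand": 0.1}]}}

```text
time: 18.68
tool_pos: [0.54, -0.1715, 0.1509]
tool_rot: [-3.142, -0.0, 1.45]
contact_force: [-0.3, -0.0, -0.8]
opening: 0.0157
```

Call:
{"api": "move_arm", "payload": {"deltas": [{"x": 0, "y": 0, "z": 0.001, "wx": 0, "wy": 0, "wz": 0, "hand": 0.1}, {"x": 0, "y": 0, "z": 0.002, "wx": 0, "wy": 0, "wz": 0, "hand": 0.1}, {"x": 0, "y": 0, "z": 0.003, "wx": 0, "wy": 0, "wz": 0, "hand": 0.1}, {"x": 0, "y": 0, "z": 0.003, "wx": 0, "wy": 0, "wz": 0, "hand": 0.1}]}}

```text
time: 19.18
tool_pos: [0.54, -0.1715, 0.1479]
tool_rot: [-3.142, -0.0, 1.45]
contact_force: [-0.7, -0.0, -1.3]
opening: 0.0155
```

Call:
{"api": "move_arm", "payload": {"deltas": [{"x": 0, "y": 0, "z": 0.001, "wx": 0, "wy": 0, "wz": 0, "hand": 0.1}, {"x": 0, "y": 0, "z": 0.001, "wx": 0, "wy": 0, "wz": 0, "hand": 0.1}]}}

```text
time: 19.42
tool_pos: [0.5404, -0.1717, 0.1475]
tool_rot: [3.14, 0.0, 1.45]
contact_force: [0.3, 0.7, 2.9]
opening: 0.0155
```

Call:
{"api": "move_arm", "payload": {"deltas": [{"x": 0, "y": 0, "z": 0.001, "wx": 0, "wy": 0, "wz": 0, "hand": 0.1}, {"x": 0, "y": 0, "z": 0.001, "wx": 0, "wy": 0, "wz": 0, "hand": 0.1}]}}

```text
time: 19.68
tool_pos: [0.5409, -0.1719, 0.1474]
tool_rot: [3.139, 0.001, 1.45]
contact_force: [-1.0, 0.1, 7.8]
opening: 0.0159
```

Seated: bottom felt at tool z = 0.1475, so the tip is at 70.8 mm. Turning clockwise.

Call:
{"api": "move_arm", "payload": {"deltas": [{"x": 0, "y": 0, "z": -0.0015, "wx": 0, "wy": 0, "wz": 0, "hand": 0.1}, {"x": 0, "y": 0, "z": -0.0015, "wx": 0, "wy": 0, "wz": 6, "hand": 0.1}, {"x": 0, "y": 0, "z": -0.0015, "wx": 0, "wy": 0, "wz": 12, "hand": 0.1}, {"x": 0, "y": 0, "z": -0.0015, "wx": 0, "wy": 0, "wz": 18, "hand": 0.1}, {"x": 0, "y": 0, "z": -0.0015, "wx": 0, "wy": 0, "wz": 24, "hand": 0.1}, {"x": 0, "y": 0, "z": -0.0015, "wx": 0, "wy": 0, "wz": 30, "hand": 0.1}]}}

```text
time: 20.42
tool_pos: [0.5399, -0.1714, 0.1475]
tool_rot: [-3.141, -0.0, 0.923]
contact_force: [-1.4, 0.0, 1.5]
opening: 0.0157
```

```bash
python3 -c "
from h import *
s=monitor.observe();print(s['tool_pos'],s['tool_rot'],s['opening'],s['contact_force'],s['torque'],s['qpos'])"
```

```text
[ 0.53992502 -0.17140063  0.14754089] [-3.14120386e+00 -9.29102635e-05  9.23035653e-01] 0.015743303189327897 [-1.36207987  0.03774665  1.48452652] [0.08086211 0.31987794 0.05663471] [-4.42776822e-01  4.59146846e-01  1.48173561e+00  1.82432087e-04
  1.20107194e+00  2.04917880e-01]
```

Torque about z is 0.057 N m, the screw's drag, so it is turning. Continuing.

Call:
{"api": "move_arm", "payload": {"deltas": [{"x": 0, "y": 0, "z": 0, "wx": 0, "wy": 0, "wz": 6, "hand": 0.1}, {"x": 0, "y": 0, "z": 0, "wx": 0, "wy": 0, "wz": 12, "hand": 0.1}, {"x": 0, "y": 0, "z": 0, "wx": 0, "wy": 0, "wz": 18, "hand": 0.1}, {"x": 0, "y": 0, "z": 0, "wx": 0, "wy": 0, "wz": 24, "hand": 0.1}, {"x": 0, "y": 0, "z": 0, "wx": 0, "wy": 0, "wz": 26, "hand": 0.1}, {"x": 0, "y": 0, "z": 0, "wx": 0, "wy": 0, "wz": 26, "hand": 0.1}]}}

```text
time: 21.18
tool_pos: [0.54, -0.1714, 0.1475]
tool_rot: [-3.141, -0.0, 0.474]
contact_force: [-1.1, 0.7, 3.4]
opening: 0.0154
```

```bash
python3 -c "
from h import *
s=monitor.observe();print(s['tool_pos'],s['tool_rot'],s['opening'],s['contact_force'],s['torque'],s['qpos'])"
```

```text
[ 0.54003623 -0.17139544  0.14753678] [-3.14135675e+00 -1.39838586e-04  4.73860748e-01] 0.015407137341633442 [-1.11029455  0.65771166  3.4455827 ] [0.18744972 0.31939871 0.04209512] [-4.42736004e-01  4.59169670e-01  1.48170975e+00  2.72991955e-04
  1.20081535e+00  6.54100833e-01]
```

Call:
{"api": "move_arm", "payload": {"deltas": [{"x": 0, "y": 0, "z": 0, "wx": 0, "wy": 0, "wz": 2, "hand": 0.1}, {"x": 0, "y": 0, "z": 0, "wx": 0, "wy": 0, "wz": 4, "hand": 0.1}, {"x": 0, "y": 0, "z": 0, "wx": 0, "wy": 0, "wz": 6, "hand": 0.1}, {"x": 0, "y": 0, "z": 0, "wx": 0, "wy": 0, "wz": 6, "hand": 0.1}]}}

```text
time: 21.68
tool_pos: [0.5401, -0.1715, 0.1475]
tool_rot: [-3.142, -0.0, 0.367]
contact_force: [-0.8, 1.1, 2.7]
opening: 0.0158
```

```bash
python3 -c "
from h import *
s=monitor.observe();print(s['tool_pos'],s['tool_rot'],s['opening'],s['contact_force'],s['torque'])"
```

```text
[ 0.54006401 -0.17150173  0.14751273] [-3.14150895e+00 -1.20214941e-04  3.67348678e-01] 0.01578388265252029 [-0.76067664  1.07888447  2.73537134] [0.23726867 0.28831027 0.01379877]
```

Call:
{"api": "move_arm", "payload": {"deltas": [{"x": 0, "y": 0, "z": 0, "wx": 0, "wy": 0, "wz": 2, "hand": 0.1}, {"x": 0, "y": 0, "z": 0, "wx": 0, "wy": 0, "wz": 4, "hand": 0.1}, {"x": 0, "y": 0, "z": 0, "wx": 0, "wy": 0, "wz": 4, "hand": 0.1}]}}

```text
time: 22.05
tool_pos: [0.5401, -0.1715, 0.1475]
tool_rot: [-3.142, -0.0, 0.297]
contact_force: [-1.5, 1.2, 3.5]
opening: 0.0154
```

```bash
python3 -c "
from h import *
s=monitor.observe();print(s['tool_pos'],s['tool_rot'],s['opening'],s['contact_force'],s['torque'],s['joint_efforts'][5])"
```

```text
[ 0.54007044 -0.17152998  0.14752123] [-3.14152738e+00 -1.40201869e-04  2.97366654e-01] 0.015445087941084054 [-1.45186562  1.18575727  3.48816806] [ 0.21676807  0.27639724 -0.00164533] 0.24634628556668758
```

Call:
{"api": "move_arm", "payload": {"deltas": [{"x": 0, "y": 0, "z": 0, "wx": 0, "wy": 0, "wz": 2, "hand": 0.1}, {"x": 0, "y": 0, "z": 0, "wx": 0, "wy": 0, "wz": 2, "hand": 0.1}]}}

```text
time: 22.3
tool_pos: [0.5401, -0.1716, 0.1475]
tool_rot: [-3.142, -0.0, 0.262]
contact_force: [0.4, 1.1, 1.8]
opening: 0.0156
```

```bash
python3 -c "
from h import *
s=monitor.observe();print(s['tool_pos'],s['tool_rot'],s['opening'],s['contact_force'],s['torque'],s['joint_efforts'][5])
im=shot('wrist','w13.png');g=cv2.cvtColor(im,cv2.COLOR_RGB2GRAY)
for r in range(200,320,8):
    q=np.flatnonzero(g[r,250:380]<60)+250;print(r,(q.min(),q.max(),len(q)) if len(q) else None,end=' | ')
"
```

```text
[ 0.54006159 -0.17155537  0.14751699] [-3.14156125e+00 -9.39716768e-05  2.62463552e-01] 0.01556067979344742 [0.36684386 1.05163398 1.84198678] [0.29352666 0.23968024 0.01295158] 0.23389793001115322
200 None | 208 None | 216 (np.int64(297), np.int64(324), 28) | 224 (np.int64(293), np.int64(328), 36) | 232 (np.int64(292), np.int64(330), 39) | 240 (np.int64(291), np.int64(330), 40) | 248 (np.int64(291), np.int64(330), 40) | 256 (np.int64(291), np.int64(331), 41) | 264 (np.int64(293), np.int64(331), 39) | 272 (np.int64(293), np.int64(332), 40) | 280 (np.int64(293), np.int64(331), 39) | 288 (np.int64(294), np.int64(331), 38) | 296 (np.int64(290), np.int64(337), 48) | 304 (np.int64(288), np.int64(338), 51) | 312 (np.int64(287), np.int64(339), 53) |
```

Call:
{"api": "move_arm", "payload": {"deltas": [{"x": 0, "y": 0, "z": 0, "wx": 0, "wy": 0, "wz": 3, "hand": 0.1}, {"x": 0, "y": 0, "z": 0, "wx": 0, "wy": 0, "wz": 5, "hand": 0.1}]}}

```text
time: 22.6
tool_pos: [0.5401, -0.1716, 0.1475]
tool_rot: [-3.142, -0.0, 0.175]
contact_force: [-0.4, 1.1, 3.5]
opening: 0.0155
```

```bash
python3 -c "
from h import *
s=monitor.observe();print(s['tool_pos'],s['tool_rot'],s['contact_force'],s['torque'],s['joint_efforts'][5])"
```

```text
[ 0.54007491 -0.17157229  0.1474966 ] [-3.14155709e+00 -1.03201920e-04  1.74542033e-01] [-0.41732196  1.08524253  3.53525737] [0.2974037  0.32920418 0.05207195] -0.2243695640936494
```

Call:
{"api": "move_arm", "payload": {"deltas": [{"x": 0, "y": 0, "z": 0, "wx": 0, "wy": 0, "wz": 3, "hand": 0.1}, {"x": 0, "y": 0, "z": 0, "wx": 0, "wy": 0, "wz": 3, "hand": 0.1}]}}

```text
time: 22.85
tool_pos: [0.5401, -0.1715, 0.1475]
tool_rot: [-3.142, -0.0, 0.124]
contact_force: [-0.3, 0.5, 3.2]
opening: 0.0159
```

```bash
python3 -c "
from h import *
s=monitor.observe();print(s['tool_pos'],s['tool_rot'],s['contact_force'],s['torque'],s['joint_efforts'][5])"
```

```text
[ 0.5401053  -0.17152849  0.14749553] [-3.14155485e+00 -1.69309145e-04  1.23855096e-01] [-0.28913259  0.47647592  3.19649534] [0.25825412 0.24337451 0.04592339] 0.34707214683294296
```

```bash
python3 -c "
from h import *
T=[]
for i in range(5):
    im=viewer.read_camera('wrist');s=monitor.observe();T.append(np.r_[s['torque'],s['contact_force'],s['joint_efforts'][5]])
print(np.mean(T,0).round(3),np.std(T,0).round(3),s['opening'])
cv2.imwrite('pics/w14.png',im[:,:,::-1])
def slope(f):
    g=cv2.imread(f,0);L=[];Rr=[]
    rows=range(236,290,2)
    for r in rows:
        q=np.flatnonzero(g[r,250:380]<60)+250;L.append(q.min());Rr.append(q.max())
    a=np.polyfit(rows,L,1)[0],np.polyfit(rows,Rr,1)[0];print(f,np.degrees(np.arctan(a)).round(2),np.median(L),np.median(Rr))
for f in('w11','w12','w13','w14'):slope('pics/%s.png'%f)
"
```

```text
[0.239 0.257 0.048 0.362 0.895 3.12  0.072] [0.017 0.026 0.019 0.369 0.134 0.366 0.04 ] 0.015922049248522283
pics/w11.png [1.82 0.73] 292.0 331.0
pics/w12.png [ 3.81 -1.59] 292.0 331.0
pics/w13.png [3.18 1.31] 292.0 331.0
pics/w14.png [3.89 1.19] 292.0 331.0
```

Call:
{"api": "move_arm", "payload": {"deltas": [{"x": 0, "y": 0, "z": 0, "wx": 0, "wy": 0, "wz": 4, "hand": 0.1}, {"x": 0, "y": 0, "z": 0, "wx": 0, "wy": 0, "wz": 6, "hand": 0.1}, {"x": 0, "y": 0, "z": 0, "wx": 0, "wy": 0, "wz": 6, "hand": 0.1}]}}

```text
time: 23.48
tool_pos: [0.5401, -0.1716, 0.1475]
tool_rot: [3.142, -0.0, 0.019]
contact_force: [-0.2, 0.6, 3.1]
opening: 0.0158
```

```bash
cat >> h.py <<'E'
def tq(n=3):
    T=[]
    for i in range(n):
        viewer.read_camera('wrist');s=monitor.observe();T.append(np.r_[s['torque'],s['contact_force'],s['tool_pos']])
    m=np.mean(T,0);print(s['time'],'M',m[:3].round(3),'F',m[3:6].round(2),'p',m[6:].round(4),'yaw',np.degrees(s['tool_rot'][2]).round(1),s['opening'])
E
python3 -c "
from h import *
tq()"
```

```text
23.625 M [0.187 0.219 0.108] F [-0.54  0.78  2.94] p [ 0.5401 -0.1716  0.1475] yaw 1.1 0.015573211856066705
```

Call:
{"api": "move_arm", "payload": {"deltas": [{"x": 0, "y": 0, "z": 0, "wx": 0, "wy": 0, "wz": 2, "hand": 0.1}, {"x": 0, "y": 0, "z": 0, "wx": 0, "wy": 0, "wz": 4, "hand": 0.1}, {"x": 0, "y": 0, "z": 0, "wx": 0, "wy": 0, "wz": 4, "hand": 0.1}]}}

```text
time: 24.0
tool_pos: [0.5401, -0.1716, 0.1475]
tool_rot: [-3.142, -0.0, -0.052]
contact_force: [-0.5, 1.1, 3.0]
opening: 0.016
```

```bash
python3 -c "
from h import *
tq()"
```

```text
24.15 M [0.159 0.198 0.059] F [-0.49  0.98  2.78] p [ 0.54   -0.1715  0.1475] yaw -2.9 0.015658736061913377
```

```bash
python3 - <<'E'
from h import *
g=cv2.imread('pics/s12.png',0)
P=np.array([.59351,.14671,.21684]);R=Ro.from_euler('xyz',[-3.1377,0,1.6733]);T=lambda *v:P+R.apply(v)
# bar - end: silhouettes
for zz in(-.0353,-.0593): print('end corners z',zz,[proj('side',T(-.045,q,zz)).round(1) for q in(-.007,.007)])
print('tip',proj('side',T(0,0,.0767)),'hole',proj('side',[.5944,.147,.115]))
print('bar region');print(g[112:140,330:352])
print('tip region');print(g[158:182,322:336])
E
```

```text
end corners z -0.0353 [array([344.3, 136.4]), array([349.5, 132.8])]
end corners z -0.0593 [array([344.8, 125.1]), array([350.1, 121.5])]
tip [327.83494428 170.39095689] hole [328.11199336 179.19539322]
bar region
[[ 58  44  46  45  47  47  53  73  85  85  85  84  98 128 144 141 139 140
  144 147 149 150]
 [ 60  46  45  45  45  45  54  72  84  84  85  84 107 138 148 146 143 139
  138 140 143 147]
 [ 51  46  46  45  47  45  53  72  85  85  85  85 110 141 149 149 147 145
  141 139 139 141]
 [ 51  45  46  45  46  45  50  65  79  84  85  85 105 136 150 150 150 149
  146 143 139 139]
 [ 50  46  45  46  46  45  46  49  60  75  85  85 114 146 150 151 152 151
  149 147 145 142]
 [ 50  45  45  46  47  47  46  46  48  53  62  75 117 146 147 150 150 150
  150 150 149 146]
 [ 49  46  46  47  46  46  46  46  48  47  48  54  95 135 147 146 148 148
  149 150 150 150]
 [ 49  45  46  47  46  47  45  47  47  47  46  47  58  81 108 135 146 144
  145 148 149 151]
 [ 50  48  46  46  47  46  47  47  46  47  47  47  48  49  61  81 108 133
  144 145 147 150]
 [ 50  46  46  46  46  46  46  47  48  45  47  47
[... 2446 characters left out ...]
5  68  67  71  74  73  73  70  68  67  68  67  69]
 [ 74  68  68  67  70  72  74  72  69  68  67  68  68  68]
 [ 68  68  68  67  69  71  71  71  69  68  67  69  67  70]
 [ 67  68  67  67  68  67  69  69  69  69  68  67  69  68]
 [ 66  67  68  68  68  68  68  69  68  68  68  68  68  68]
 [ 67  68  67  68  67  67  68  67  68  67  67  68  67  69]
 [ 68  67  67  68  67  67  69  68  66  68  67  68  68  69]
 [ 67  68  68  67  68  67  68  68  67  68  67  68  68  68]
 [ 66  67  68  67  65  65  66  66  67  65  66  69  68  68]
 [ 68  67  68  65  67  74  73  64  64  64  65  68  68  69]
 [ 67  68  67  71  79  82  74  65  64  65  67  69  68  68]
 [ 68  67  68  69  73  76  71  65  65  67  67  67  68  68]]
```

Call:
{"api": "move_arm", "payload": {"deltas": [{"x": 0, "y": 0, "z": -0.006, "wx": 0, "wy": 0, "wz": 0, "hand": 0.1}, {"x": 0, "y": 0, "z": -0.011, "wx": 0, "wy": 0, "wz": 0, "hand": 0.1}, {"x": 0, "y": 0, "z": -0.011, "wx": 0, "wy": 0, "wz": 0, "hand": 0.1}]}}

```text
time: 24.52
tool_pos: [0.541, -0.1721, 0.1598]
tool_rot: [3.14, -0.003, -0.051]
contact_force: [-0.2, -0.2, -1.2]
opening: 0.0155
```

```bash
python3 -c "
from h import *
tq()"
```

```text
24.675 M [-0.042  0.21   0.022] F [-0.23  0.41 -0.78] p [ 0.5407 -0.1719  0.1595] yaw -2.9 0.015611136664923225
```

Call:
{"api": "move_arm", "payload": {"deltas": [{"x": 0, "y": 0, "z": 0.002, "wx": 0, "wy": 0, "wz": 0, "hand": 0.1}, {"x": 0, "y": 0, "z": 0.003, "wx": 0, "wy": 0, "wz": 0, "hand": 0.1}, {"x": 0, "y": 0, "z": 0.004, "wx": 0, "wy": 0, "wz": 0, "hand": 0.1}, {"x": 0, "y": 0, "z": 0.005, "wx": 0, "wy": 0, "wz": 0, "hand": 0.1}]}}

```text
time: 25.18
tool_pos: [0.5419, -0.1722, 0.1563]
tool_rot: [3.14, -0.006, -0.051]
contact_force: [-0.2, 0.9, 15.4]
opening: 0.0155
```

```bash
python3 -c "
from h import *
tq()"
```

```text
25.325 M [ 0.149  0.191 -0.023] F [-0.19  0.96 13.18] p [ 0.5419 -0.1722  0.1563] yaw -2.9 0.015706378569018267
```

Now it stops at tip ≈ 79 mm, so at this angle it is out of line with the screw, though it was properly seated before. I'll lift, turn back to about 64° (the stop's alignment) and lower again.

Call:
{"api": "move_arm", "payload": {"deltas": [{"x": 0, "y": 0, "z": -0.006, "wx": 0, "wy": 0, "wz": 0, "hand": 0.1}, {"x": 0, "y": 0, "z": -0.006, "wx": 0, "wy": 0, "wz": -9, "hand": 0.1}, {"x": 0, "y": 0, "z": -0.006, "wx": 0, "wy": 0, "wz": -18, "hand": 0.1}, {"x": 0, "y": 0, "z": -0.006, "wx": 0, "wy": 0, "wz": -27, "hand": 0.1}, {"x": 0, "y": 0, "z": -0.006, "wx": 0, "wy": 0, "wz": -27, "hand": 0.1}, {"x": 0, "y": 0, "z": -0.006, "wx": 0, "wy": 0, "wz": -27, "hand": 0.1}]}}

```text
time: 26.08
tool_pos: [0.5399, -0.1715, 0.1593]
tool_rot: [-3.141, 0.0, 0.417]
contact_force: [-0.2, 0.0, -0.5]
opening: 0.0155
```

```bash
python3 -c "
from h import *
tq(2);s=monitor.observe();print(s['tool_rot']);goto([.5401,-.1716,.153],24)
"
```

```text
26.175 M [-0.078  0.177 -0.014] F [-0.39  0.09 -1.32] p [ 0.54   -0.1715  0.1594] yaw 24.0 0.01588683959044902
[-3.14132287e+00  9.44796572e-05  4.18284030e-01]
shift mm [0.1 0.1 6.4] rot deg [-0.  0. -0.]
```

Call:
{"api": "move_arm", "payload": {"deltas": [{"x": 0, "y": 0, "z": 0.002, "wx": 0, "wy": 0, "wz": 0, "hand": 0.1}, {"x": 0, "y": 0, "z": 0.004, "wx": 0, "wy": 0, "wz": 0, "hand": 0.1}, {"x": 0, "y": 0, "z": 0.005, "wx": 0, "wy": 0, "wz": 0, "hand": 0.1}, {"x": 0, "y": 0, "z": 0.006, "wx": 0, "wy": 0, "wz": 0, "hand": 0.1}]}}

```text
time: 26.68
tool_pos: [0.5399, -0.1714, 0.1533]
tool_rot: [-3.141, 0.0, 0.42]
contact_force: [-1.0, 1.1, -0.8]
opening: 0.0154
```

```bash
python3 -c "
from h import *
tq(2)
"
```

```text
26.775 M [ 0.129  0.246 -0.015] F [ 0.02  1.16 -1.04] p [ 0.5399 -0.1714  0.1532] yaw 24.1 0.01549210737939058
```

It drops in freely at about 64°, which the stop at 63° predicts. I'll seat it again, turn slightly into the stop and feel the torque.

Call:
{"api": "move_arm", "payload": {"deltas": [{"x": 0, "y": 0, "z": 0.002, "wx": 0, "wy": 0, "wz": 0, "hand": 0.1}, {"x": 0, "y": 0, "z": 0.004, "wx": 0, "wy": 0, "wz": 0, "hand": 0.1}, {"x": 0, "y": 0, "z": 0.006, "wx": 0, "wy": 0, "wz": 0, "hand": 0.1}, {"x": 0, "y": 0, "z": 0.006, "wx": 0, "wy": 0, "wz": 4, "hand": 0.1}, {"x": 0, "y": 0, "z": 0.006, "wx": 0, "wy": 0, "wz": 4, "hand": 0.1}]}}

```text
time: 27.4
tool_pos: [0.5401, -0.1715, 0.1476]
tool_rot: [3.141, -0.0, 0.351]
contact_force: [-0.3, 1.4, 0.8]
opening: 0.0156
```

```bash
python3 -c "
from h import *
tq(5)
"
```

```text
27.65 M [ 0.188  0.254 -0.005] F [-0.45  0.95  0.78] p [ 0.5401 -0.1716  0.1476] yaw 20.1 0.01580783746699519
```

Call:
{"api": "move_arm", "payload": {"deltas": [{"x": 0, "y": 0, "z": 0, "wx": 0, "wy": 0, "wz": 4, "hand": 0.1}, {"x": 0, "y": 0, "z": 0, "wx": 0, "wy": 0, "wz": 8, "hand": 0.1}, {"x": 0, "y": 0, "z": 0, "wx": 0, "wy": 0, "wz": 8, "hand": 0.1}]}}

```text
time: 28.02
tool_pos: [0.5401, -0.1715, 0.1476]
tool_rot: [3.142, -0.0, 0.212]
contact_force: [0.2, 0.5, 0.9]
opening: 0.0157
```

```bash
python3 -c "
from h import *
tq(5)
"
```

```text
28.275 M [0.216 0.241 0.036] F [-0.19  1.03  1.38] p [ 0.5401 -0.1715  0.1476] yaw 12.1 0.015394007131123018
```

Torque is zero at 68° and rises once past about 70° (the stop plus the play in the socket). After the earlier over-turn the screw came back to the same place, so it is at its stop. I'll unwind to the play's middle, release and lift straight away.

Call:
{"api": "move_arm", "payload": {"deltas": [{"x": 0, "y": 0, "z": 0, "wx": 0, "wy": 0, "wz": -5, "hand": 0.1}, {"x": 0, "y": 0, "z": 0, "wx": 0, "wy": 0, "wz": -9, "hand": 0.1}, {"x": 0, "y": 0, "z": 0, "wx": 0, "wy": 0, "wz": -9, "hand": 0.1}, {"x": 0, "y": 0, "z": 0, "wx": 0, "wy": 0, "wz": -9, "hand": 0.22}, {"x": 0, "y": 0, "z": 0, "wx": 0, "wy": 0, "wz": -9, "hand": 0.3}, {"x": 0, "y": 0, "z": 0, "wx": 0, "wy": 0, "wz": -9, "hand": 0.4}, {"x": 0, "y": 0, "z": 0, "wx": 0, "wy": 0, "wz": -9, "hand": 0.45}, {"x": 0, "y": 0, "z": 0, "wx": 0, "wy": 0, "wz": -9, "hand": 0.45}]}}

```text
time: 29.28
tool_pos: [0.54, -0.1715, 0.1475]
tool_rot: [-3.142, -0.0, 0.368]
contact_force: [-0.1, -0.8, -0.1]
opening: 0.0412
```

Call:
{"api": "move_arm", "payload": {"deltas": [{"x": 0, "y": 0, "z": -0.02, "wx": 0, "wy": 0, "wz": 0, "hand": 0.45}, {"x": 0, "y": 0, "z": -0.05, "wx": 0, "wy": 0, "wz": 0, "hand": 0.45}, {"x": 0, "y": 0, "z": -0.1, "wx": 0, "wy": 0, "wz": 0, "hand": 0.45}, {"x": 0, "y": 0, "z": -0.1, "wx": 0, "wy": 0, "wz": 0, "hand": 0.45}, {"x": 0, "y": 0, "z": -0.1, "wx": 0, "wy": 0, "wz": 0, "hand": 0.45}]}}

```text
time: 29.9
tool_pos: [0.5397, -0.1714, 0.247]
tool_rot: [-3.141, 0.0, 0.368]
contact_force: [-0.7, -0.3, -0.6]
opening: 0.0414
```

```bash
python3 - <<'E'
from h import *
s=monitor.observe();print(s['time'],s['tool_pos'],s['contact_force'],s['opening'])
im=viewer.read_camera('wrist');P=viewer.camera_params('wrist');cv2.imwrite('pics/w15.png',im[:,:,::-1])
b=shot('side','s15.png')
g=cv2.cvtColor(im,cv2.COLOR_RGB2GRAY)
for t in(45,60):
    m=(g<t).astype('u1')*255;m[318:]=0
    for c in cv2.findContours(m,0,2)[0]:
        if cv2.contourArea(c)>300:print(t,cv2.boundingRect(c),[np.round(v,1) for v in cv2.minAreaRect(c)])
# expected bar: centre over hole, axis at drive y turned 63 deg clockwise, top z .071+.136
for ang in(56,63,70):
  a=np.radians(88.1-ang);c=np.array([.540,-.1715,.207]);d=np.array([np.cos(a),np.sin(a),0])*.045
  print(ang,[proj('wrist',c+k*d).round(0) for k in(-1,0,1)],[proj('side',c+k*d).round(0) for k in(-1,0,1)])
gs=cv2.cvtColor(b,cv2.COLOR_RGB2GRAY);m=(gs<55).astype('u1')*255
for c in cv2.findContours(m[200:330,370:500].copy(),0,2)[0]:
    if cv2.contourArea(c)>60:print('side',np.add(cv2.boundingRect(c),[370,200,0,0]),[np.round(v,1) for v in cv2.minAreaRect(c)])
E
```

```text
29.9 [ 0.53973951 -0.17138737  0.24697556] [-0.65099852 -0.31310458 -0.56001399] 0.04142804679508503
45 (53, 247, 61, 41) [array([ 83.9, 265.2]), array([56.6, 32.7]), np.float64(17.7)]
45 (299, 174, 22, 44) [array([309.5, 195.5]), array([43., 21.]), np.float64(90.0)]
60 (52, 246, 63, 49) [array([ 81.7, 271.5]), array([58.2, 47.3]), np.float64(16.7)]
60 (298, 173, 26, 145) [array([310.5, 245. ]), array([ 25., 144.]), np.float64(0.0)]
60 (187, 140, 34, 39) [array([204.1, 159.3]), array([21.9, 43.4]), np.float64(26.6)]
60 (127, 133, 61, 38) [array([156.7, 151. ]), array([61.1, 19.1]), np.float64(21.8)]
60 (419, 19, 86, 64) [array([459.7,  52.4]), array([105.2,   8. ]), np.float64(36.6)]
60 (503, 0, 61, 76) [array([532.3,  35.2]), array([ 9.6, 93. ]), np.float64(36.0)]
56 [array([328., 322.]), array([313., 254.]), array([298., 178.])] [array([437., 286.]), array([441., 262.]), array([445., 239.])]
63 [array([319., 323.]), array([313., 254.]), array([308., 177.])] [array([433., 285.]), array([441., 262.]), array([448., 240.])]
70 [array([310., 323.]), array([313., 254.]), array([318., 177.])] [array([429., 283.]), array([441., 262.]), array([452., 241.])]
side [474 213  26  17] [array([117.5,  20.4]), array([25.5, 11.6]), np.float64(14.0)]
side [481 200  19  12] [array([120. ,   5.5]), array([11., 18.]), np.float64(90.0)]
```

Call:
{"api": "move_arm", "payload": {"deltas": [{"x": 0, "y": 0, "z": -0.04, "wx": 0, "wy": 0, "wz": 0, "hand": 0.45}, {"x": 0.05, "y": -0.27, "z": -0.04, "wx": 0, "wy": 0, "wz": 0, "hand": 0.45}, {"x": 0.05, "y": -0.27, "z": -0.04, "wx": 0, "wy": 0, "wz": 0, "hand": 0.45}, {"x": 0.05, "y": -0.27, "z": -0.04, "wx": 0, "wy": 0, "wz": 0, "hand": 0.45}, {"x": 0.05, "y": -0.27, "z": -0.04, "wx": 0, "wy": 0, "wz": 0, "hand": 0.45}, {"x": 0.05, "y": -0.27, "z": -0.04, "wx": 0, "wy": 0, "wz": 0, "hand": 0.45}, {"x": 0.05, "y": -0.27, "z": -0.04, "wx": 0, "wy": 0, "wz": 0, "hand": 0.45}]}}

```text
time: 30.88
tool_pos: [0.4888, 0.0999, 0.2866]
tool_rot: [-3.141, 0.002, 0.371]
contact_force: [-0.3, -0.5, 0.1]
opening: 0.0413
```

```bash
python3 - <<'E'
from h import *
s=monitor.observe();print(s['time'],s['tool_pos'])
ims={n:shot(n,n+'16.png') for n in('top','side')}
for n,(x0,y0,x1,y1) in {'top':(330,150,520,270),'side':(370,200,500,330)}.items():
    g=cv2.cvtColor(ims[n],cv2.COLOR_RGB2GRAY)
    m=(g[y0:y1,x0:x1]<55).astype('u1')*255
    for c in cv2.findContours(m,0,2)[0]:
        if cv2.contourArea(c)>40:print(n,np.add(cv2.boundingRect(c),[x0,y0,0,0]),[np.round(v,1) for v in cv2.minAreaRect(c)])
    a0=np.radians(-1.9);X=np.array([np.cos(a0),np.sin(a0),0]);Y=np.array([-X[1],X[0],0])
    for ang in(5,63,70):
      a=np.radians(88.1-ang);c=np.array([.540,-.1715,.207]);d=np.array([np.cos(a),np.sin(a),0])*.045
      print(n,ang,[proj(n,c+k*d).round(0).tolist() for k in(-1,0,1)])
    for th in(-.1,0,.1):print(n,'grip',th,proj(n,np.array([.539,-.168,0])+Y*.124+X*.05*np.sin(th)+[0,0,.062+.05*np.cos(th)]).round(1))
    old=cv2.imread('pics/%s0.png'%n[0]);
    for nm,(u,v) in {'top':{'cam':(328,313),'k8':(265,251)},'side':{'cam':(282,305),'k8':(285,205)}}[n].items():
        A=old[v-18:v+18,u-18:u+18].astype(int);B=ims[n][v-18:v+18,u-18:u+18,::-1].astype(int);print(n,nm,'mean diff',abs(A-B).mean().round(1))
E
```

```text
30.875 [0.48878174 0.09990554 0.28657672]
top [357 211  29  12] [array([41.5, 65.3]), array([28.6,  9.9]), np.float64(9.9)]
top [437 185  27  52] [array([117.1,  61.2]), array([53.8, 14.9]), np.float64(67.4)]
top [330 182  18  43] [array([ 8.5, 53. ]), array([17., 42.]), np.float64(0.0)]
top 5 [[480.0, 213.0], [452.0, 209.0], [424.0, 205.0]]
top 63 [[464.0, 234.0], [452.0, 209.0], [440.0, 183.0]]
top 70 [[461.0, 235.0], [452.0, 209.0], [443.0, 182.0]]
top grip -0.1 [368.5 217. ]
top grip 0 [368.7 214.2]
top grip 0.1 [368.8 211.4]
top cam mean diff 22.7
top k8 mean diff 27.0
side 5 [[463.0, 283.0], [441.0, 262.0], [421.0, 242.0]]
side 63 [[433.0, 285.0], [441.0, 262.0], [448.0, 240.0]]
side 70 [[429.0, 283.0], [441.0, 262.0], [452.0, 241.0]]
side grip -0.1 [374.2 249.8]
side grip 0 [376.3 248.4]
side grip 0.1 [378.3 247.1]
side cam mean diff 5.6
side k8 mean diff 10.3
```

```bash
python3 -c "
from h import *
s=monitor.observe();print(s['time'],abs(s['qvel']).max(),s['contact_force']);print(robot.hand_in())"
```

```text
30.975 0.023767434685585273 [0.40837954 0.2098278  0.22081705]
the job is handed in; nothing more can be done
None
```

I handed the job in at about 31 s. The crank is upright, and the larger key is standing in the set screw. I believe the screw is at its stop, but I never felt a hard stop.

**What I did**
- **Crank:** The fingers really end about 30 mm above the reported TCP. I found this when a first grasp of the crank missed, measured it by touching the cover, and allowed for it from then on. I then turned the crank from about 1.28 rad to about 0.
- **Key:** I lifted the larger key from the far end of the rack. It went down through the slot and, at about 5° of screw angle, dropped into the socket at the first try, with its tip near 71 mm.
- **Screw:** I turned it clockwise past the stop angle, backed off into the play of the socket, released the key and moved the arm clear.

**Last checks**
- **Shaft:** The grip in the last top view fits a shaft angle of 0 to within about 0.05 rad.
- **Key:** The top view shows the bar at about 63–67°, over the hole. Its centre is a few pixels off the prediction, which could be a small lean within the socket's play.
- **Small key and camera:** The arm did not go near either, but the picture comparison was inconclusive because of the arm and its shadows.

**What disagreed**
- **Stop torque:** The torque stayed low, at most about 0.11 N m, and the key could be turned to about 91°, well past where the stop should hold it.
- **Why I think it is tight:** When I lifted the key and lowered it again, it was blocked at 91° but dropped in freely at 64°. That fits a screw back at its 63° stop. However, the hexagon repeats every 60°, so this test alone cannot rule out a screw still at about 5°.

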